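# Set up a row of heel blocks in the indexed row jig

## Robot

A 6-joint arm with a two-finger parallel gripper is mounted at the origin on a cart in front of the work surface, level with it; the furniture and walls round the work are solid. World frame = base frame: x ahead of the robot, y to its left, z up, the work surface at z = 0. Lengths are in mm, angles in rad, forces in N, time in s.
With the tool pointing down it reaches from about 300 to 775 mm from the base axis. Payload 14.6 kg.
Tool frame: the origin (TCP) lies at the very end of the fingers, on their centre line; the grasp point (between the pads) lies 19 mm behind it; z points along the fingers, y is the line along which they close (so a half turn about z gives the same grasp; the last joint's range is limited). The gripper opens to 94 mm and grips with 3 to 60 N. Pads are 16 mm wide; open, the fingers measure 119 mm over their backs; the gripper's body (75 mm by 177 mm) begins 78 mm behind the grasp point.
Start: joints at [-1.329, 0.3, 1.521, -0, 1.321, -0.067], TCP at [167.147, -523.976, 205.446] pointing down, gripper open.
Joint ranges: [-3.03, 3.03], [-0.79, 2.21], [0.23, 2.52], [-1.04, 4.18], [0, 3.07], [-2.55, 2.55]. Speed limits (rad/s): [2.22, 2.22, 2.57, 3.14, 3.14, 3.14].

## Interface

Orientations are given as [roll, pitch, yaw] about the fixed x, y, z axes, in that order (R = Rz(yaw) Ry(pitch) Rx(roll)).
In Python, from cell import manip, camera, get_calibration gives the robot as it stands.
- The arm moves only by the tool arm_command, never from a script. Its argument "targets" is a list of rows, each an object of numbers: "hand": the opening, from -1 (shut) to 1 (fully open), so that 0 is half open; "x", "y", "z": the shift along the tool's x, y, z in m; "yaw": the turn about the tool's z in rad. In form: [{"hand": .., "x": .., "y": .., "z": .., "yaw": ..}, ...]. A call has 1 to 10 rows; each row shifts and turns the commanded pose from where the row before left it, along the tool's axes as they then stand; what a row does not reach is not made up. A row lasts 1/10 s, in which the tool goes at most 50 mm and 8.59 degrees, less where a joint would pass 70% of its speed; a pose out of reach is approached as far as the arm can. A call is refused whole if a number of a shift passes 0.05 or a number of a turn 0.15, either way. A call with a gripper value outside its range is refused whole. The fingers move at their own pace and stop on an object; "newtons" is the grip in N (left out, the last holds). Time passes only in rows, so rows that do not move let the fingers close. It gives the time, the measured TCP pose, the force, the opening and the grip force at its end, in the units of the state.
- manip.read_state(): the state, without advancing time (a new reading comes with each control period).
- camera(name): name is "side" or "top"; returns the picture (384x512x3 uint8, red, green, blue); there is no depth.
- get_calibration(name): a dict with "K" (3x3 intrinsics, pixels), "cam_to_world" (4x4, takes a point from camera to world coordinates). Camera axes: x right, y up, looking along -z (the intrinsics and any distortion apply to the point x, -y, -z); pixel columns grow to the right and rows downward; lengths in mm; the calibration is good to about 2 mm. A picture is of the moment at which its call begins. get_calibration takes no time and is no camera call.
- manip.sign_off(): hands the job in; it is judged then, once.
The state is a dict: "clock": time; "joints": joint angles; "qd": joint speeds; "effort": joint torques, N m; "eef_pos": TCP position; "eef_rot": TCP orientation; "wrist_force": force on the tool from outside, world axes, zero at the start; "moment": the same for the moment, N m; "finger_gap": finger opening in mm; "finger_force": force on a finger pad.
Only numpy, scipy, OpenCV 4.12 (cv2) and the standard library are available. Lean on these libraries where they do the work, as an engineer would, in place of code of your own. Each camera call takes 0.05 s, during which the arm holds its last target. There are 200 camera calls.

## Task

Pull up the sprung T-handle plunger on the jig's end stop, turn it into its rest notch so that it stays up, and only then slide the stop all the way back. Stand every heel block on the jig's bed in one row against the back fence, side by side from the fixed cheek, wide sides together without gaps and narrow sides to the front, and slide the stop up snug against the last block, leaving the plunger parked up. Lay the straightedge flat on the bed with its straight edge flush along the front faces of the whole row, and leave the other things on the table where they are.

Things in the scene. Friction and masses are not known exactly. Their poses are not given: they have to be found in the camera images.
- row_jig: fixed jig on a plywood bed. Origin at table level below the corner where fence face (x = 0) and cheek face (y = 0) meet; +x to the back, +y along the row (mm). Bed top z 12, x -125 to 56, y -18 to 228. Back fence: aluminium strip, top z 22. Fixed cheek: y -14 to 0, x -34 to 0, top z 37. Behind the fence a steel guide bar, x 13 to 50, top z 26, carries the end stop
- end_stop (a joint): slide of the end stop along the jig's +y, m. At 0 (start) the plunger sits in its hole and locks it; its inner face is then 40 mm from the cheek (face at jig y = 0.040 + value). Limits -0.025 and 0.135 (all the way back). Unlocked it moves against about 1.5 N of friction and stays where it is left; it can be moved by the parked T-handle
- stop_face (a point): point on the end stop's inner face (toward the cheek) at bed height, jig x -17; axes as the jig's. The arm over the bed is 12 thick along y, x -34 to the fence, top z 42. Behind the fence its carriage reaches 44 mm from the face in +y, x 10 to 54, top z 42, and bears the plunger at jig x 31, 22 mm from the face in +y
- plunger_lift (a joint): height of the plunger, m: 0 locked, at most 0.017. A spring pulls it down with 5 N at 0 and 8 N at 0.015; its weight adds 0.8 N. The tip is clear of the hole above 0.006. To be turned it must be above 0.012 (the collar's crest); lowered into the rest notch it stays by itself at about 0.0085. Let go unturned, it falls back
- plunger_twist (a joint): turn of the T-handle, rad, counter-clockwise from above: about 0 when locked (+-0.1), 1.3 in the rest notch (notch from about 1.1 to the limit 1.42). It can be turned from one to the other only while lifted above the collar's crest
- plunger_grip (a point): centre of the T-handle's black crossbar, which is 42 long (its local y), 12 wide (local x) and 20 high; z up. With the plunger locked the bar's centre is 78 mm above the table, its underside 68, above the collar (top at 60, radius 16)
- heel_block0: heel block of stacked brown leather, 46 (local x) x 36 (local y) x 50 high, all alike, 0.09 kg; origin at the centre of its underside, z up. In the row its 46 mm side runs along the jig's x, its narrow 36 mm faces look to the fence and the front, and the row is 36 mm per block. 3 or 4 blocks are there; an absent one has no pose
- heel_block1: heel block of stacked brown leather, 46 (local x) x 36 (local y) x 50 high, all alike, 0.09 kg; origin at the centre of its underside, z up. In the row its 46 mm side runs along the jig's x, its narrow 36 mm faces look to the fence and the front, and the row is 36 mm per block. 3 or 4 blocks are there; an absent one has no pose
- heel_block2: heel block of stacked brown leather, 46 (local x) x 36 (local y) x 50 high, all alike, 0.09 kg; origin at the centre of its underside, z up. In the row its 46 mm side runs along the jig's x, its narrow 36 mm faces look to the fence and the front, and the row is 36 mm per block. 3 or 4 blocks are there; an absent one has no pose
- heel_block3: heel block of stacked brown leather, 46 (local x) x 36 (local y) x 50 high, all alike, 0.09 kg; origin at the centre of its underside, z up. In the row its 46 mm side runs along the jig's x, its narrow 36 mm faces look to the fence and the front, and the row is 36 mm per block. 3 or 4 blocks are there; an absent one has no pose
- straightedge: steel straightedge lying flat, 200 long (local y), 42 wide (local x), 6 thick, 0.25 kg; origin at the centre of its underside. The straight (working) edge is the long one at local +x; the wooden grip lies nearer the other edge, so on the jig its local +x points along the jig's +x, toward the blocks
- straight_edge (a point): middle of the straightedge's working edge, at its underside; axes as straightedge
- straightedge_grip (a point): centre of the straightedge's wooden grip, 44 long (local y), 16 wide (local x), standing from 6 to 30 mm above its underside; its centre is 30 mm from the working edge
- glue_pot: tin of contact cement, 69 across and 79 high, mm; not part of the job, leave it alone. Origin at its underside
- oil_bottle: plastic oiler with a cone nozzle, 42 across and 141 high, mm; not part of the job, leave it alone. Origin at its underside
- sharpening_stone: oil stone in a wooden tray, 150x52x30 mm; not part of the job, leave it alone. Origin at its underside
- beeswax: block of dark wax, 46x30x23 mm; not part of the job, leave it alone. Origin at its underside
Mind the look-alikes: they are no part of the job. Leave any green or red look-alike of the heel_block0 alone.

How it is judged (in metres and radians):
On the way, in this order (a step that is already met when the one before it is completed fails the run):
1. the plunger is pulled up and turned into its rest notch, with the stop still at its hole (value of joint plunger_lift between 0.007 and 0.012 m and value of joint plunger_twist above 1 rad and value of joint end_stop below 0.02 m), for 0.2 s.
2. the end stop is slid all the way back with the plunger up (value of joint end_stop above 0.125 m and value of joint plunger_lift above 0.007 m), for 0.2 s.
At the end, for the whole second after the job is handed in: Plunger at rest in its notch; blocks upright, square (0.06 rad), backs within 4 mm of the fence, consecutive from the cheek (gaps under 2 to 4 mm); stop within 3.5 mm of the last block; straightedge flat on the bed, parallel (0.035 rad), within 3 mm of every front face and spanning the row (value of joint plunger_lift between 0.007 and 0.012 m and value of joint plunger_twist above 1 rad and (y of heel_block0 in the frame of row_jig between 0.014 and 0.022 m or (y of heel_block0 in the frame of row_jig between 0.05 and 0.06 m and (y of heel_block1 in the frame of row_jig between 0.014 and 0.022 m or y of heel_block2 in the frame of row_jig between 0.014 and 0.022 m or y of heel_block3 in the frame of row_jig between 0.014 and 0.022 m)) or (y of heel_block0 in the frame of row_jig between 0.086 and 0.098 m and (y of heel_block1 in the frame of row_jig between 0.05 and 0.06 m or y of heel_block2 in the frame of row_jig between 0.05 and 0.06 m or y of heel_block3 in the frame of row_jig between 0.05 and 0.06 m)) or (y of heel_block0 in the frame of row_jig between 0.122 and 0.136 m and (y of heel_block1 in the frame of row_jig between 0.086 and 0.098 m or y of heel_block2 in the frame of row_jig between 0.086 and 0.098 m or y of heel_block3 in the frame of row_jig between 0.086 and 0.098 m))) and x of heel_block0 in the frame of row_jig between -0.0275 and -0.0195 m and z of heel_block0 in the frame of row_jig between 0.009 and 0.016 m and angle between each of heel_block0, heel_block1, heel_block2, heel_block3's own z axis and vertical below 0.06 rad and angle between the x axis of each of heel_block0, heel_block1, heel_block2, heel_block3 and the x axis of row_jig, either way round below 0.06 rad and y of each of heel_block0, heel_block1, heel_block2, heel_block3 in the frame of stop_face below -0.016 m and x of heel_block0 in the frame of straight_edge between 0.0205 and 0.026 m and y of heel_block0 in the frame of straight_edge between -0.085 and 0.085 m and linear speed of each of heel_block0, heel_block1, heel_block2, heel_block3, straightedge below 0.02 m/s and (y of heel_block1 in the frame of row_jig between 0.014 and 0.022 m or (y of heel_block1 in the frame of row_jig between 0.05 and 0.06 m and (y of heel_block0 in the frame of row_jig between 0.014 and 0.022 m or y of heel_block2 in the frame of row_jig between 0.014 and 0.022 m or y of heel_block3 in the frame of row_jig between 0.014 and 0.022 m)) or (y of heel_block1 in the frame of row_jig between 0.086 and 0.098 m and (y of heel_block0 in the frame of row_jig between 0.05 and 0.06 m or y of heel_block2 in the frame of row_jig between 0.05 and 0.06 m or y of heel_block3 in the frame of row_jig between 0.05 and 0.06 m)) or (y of heel_block1 in the frame of row_jig between 0.122 and 0.136 m and (y of heel_block0 in the frame of row_jig between 0.086 and 0.098 m or y of heel_block2 in the frame of row_jig between 0.086 and 0.098 m or y of heel_block3 in the frame of row_jig between 0.086 and 0.098 m))) and x of heel_block1 in the frame of row_jig between -0.0275 and -0.0195 m and z of heel_block1 in the frame of row_jig between 0.009 and 0.016 m and x of heel_block1 in the frame of straight_edge between 0.0205 and 0.026 m and y of heel_block1 in the frame of straight_edge between -0.085 and 0.085 m and (y of heel_block2 in the frame of row_jig between 0.014 and 0.022 m or (y of heel_block2 in the frame of row_jig between 0.05 and 0.06 m and (y of heel_block0 in the frame of row_jig between 0.014 and 0.022 m or y of heel_block1 in the frame of row_jig between 0.014 and 0.022 m or y of heel_block3 in the frame of row_jig between 0.014 and 0.022 m)) or (y of heel_block2 in the frame of row_jig between 0.086 and 0.098 m and (y of heel_block0 in the frame of row_jig between 0.05 and 0.06 m or y of heel_block1 in the frame of row_jig between 0.05 and 0.06 m or y of heel_block3 in the frame of row_jig between 0.05 and 0.06 m)) or (y of heel_block2 in the frame of row_jig between 0.122 and 0.136 m and (y of heel_block0 in the frame of row_jig between 0.086 and 0.098 m or y of heel_block1 in the frame of row_jig between 0.086 and 0.098 m or y of heel_block3 in the frame of row_jig between 0.086 and 0.098 m))) and x of heel_block2 in the frame of row_jig between -0.0275 and -0.0195 m and z of heel_block2 in the frame of row_jig between 0.009 and 0.016 m and x of heel_block2 in the frame of straight_edge between 0.0205 and 0.026 m and y of heel_block2 in the frame of straight_edge between -0.085 and 0.085 m and (y of heel_block3 in the frame of row_jig between 0.014 and 0.022 m or (y of heel_block3 in the frame of row_jig between 0.05 and 0.06 m and (y of heel_block0 in the frame of row_jig between 0.014 and 0.022 m or y of heel_block1 in the frame of row_jig between 0.014 and 0.022 m or y of heel_block2 in the frame of row_jig between 0.014 and 0.022 m)) or (y of heel_block3 in the frame of row_jig between 0.086 and 0.098 m and (y of heel_block0 in the frame of row_jig between 0.05 and 0.06 m or y of heel_block1 in the frame of row_jig between 0.05 and 0.06 m or y of heel_block2 in the frame of row_jig between 0.05 and 0.06 m)) or (y of heel_block3 in the frame of row_jig between 0.122 and 0.136 m and (y of heel_block0 in the frame of row_jig between 0.086 and 0.098 m or y of heel_block1 in the frame of row_jig between 0.086 and 0.098 m or y of heel_block2 in the frame of row_jig between 0.086 and 0.098 m))) and x of heel_block3 in the frame of row_jig between -0.0275 and -0.0195 m and z of heel_block3 in the frame of row_jig between 0.009 and 0.016 m and x of heel_block3 in the frame of straight_edge between 0.0205 and 0.026 m and y of heel_block3 in the frame of straight_edge between -0.085 and 0.085 m and y of any of heel_block0, heel_block1, heel_block2, heel_block3 in the frame of stop_face above -0.0215 m and angle between the y axis of straightedge and the y axis of row_jig, either way round below 0.035 rad and angle between straightedge's own z axis and vertical below 0.05 rad and velocity of joint end_stop below 0.01 m/s and z of straightedge in the frame of row_jig between 0.009 and 0.016 m); the robot touches nothing.
It fails at once if the glue pot is moved or knocked over (distance of glue_pot from where it was at the start of the episode above 0.03 m or angle between glue_pot's own z axis and vertical above 0.5 rad).
It fails at once if the oil bottle is moved or knocked over (distance of oil_bottle from where it was at the start of the episode above 0.03 m or angle between oil_bottle's own z axis and vertical above 0.5 rad).
It fails at once if the sharpening stone is moved or knocked over (distance of sharpening_stone from where it was at the start of the episode above 0.03 m or angle between sharpening_stone's own z axis and vertical above 0.5 rad).
It fails at once if the beeswax is moved or knocked over (distance of beeswax from where it was at the start of the episode above 0.03 m or angle between beeswax's own z axis and vertical above 0.5 rad).
Of heel_block0, heel_block1, heel_block2, heel_block3 only 3 to 4 are there at a start; the rules pass over those that are not, and their reading is None.
At some moment in a run one of heel_block0, heel_block1, heel_block2, heel_block3, straightedge may be knocked a few centimetres aside while the robot is not near it.
It also fails if it takes over 210 s, if anything falls off the work surface, if the arm or the gripper's body presses on something with over 40 N, if the wrist force passes 120 N, or if a joint passes its speed limit or range.

## Working session

There is one attempt and no reset: what is moved stays moved. The work goes in short steps, Python scripts to look and compute and a tool call to move; the robot and the scene stay as the last step left them, time stands still between calls to the robot, and variables do not carry over. Pictures are saved under pics/ and viewed, at most 14 in all, crops included, and the job is handed in when it is done.

Besides the shell and the picture viewer there is one more tool, called after "Call:" as name(argument=value, ...) on one line, values as JSON. arm_command: Moves the arm, as the interface text tells. Its arguments: {"type":"object","properties":{"targets":{"type":"array"},"newtons":{"type":"number"}},"required":["targets"]}

```bash
mkdir -p pics
cat > h.py <<'E'
import numpy as np, cv2
from cell import manip, camera, get_calibration
def snap(name,fn):
    im=camera(name); cv2.imwrite('pics/'+fn,cv2.cvtColor(im,cv2.COLOR_RGB2BGR)); return im
def proj(name,P):
    c=get_calibration(name);K=np.array(c['K']);T=np.linalg.inv(np.array(c['cam_to_world']))
    P=np.atleast_2d(P).astype(float); p=P@T[:3,:3].T+T[:3,3]; p=p*[1,-1,-1]; q=p@K.T; return q[:,:2]/q[:,2:]
def ray(name,uv,z):
    c=get_calibration(name);K=np.array(c['K']);T=np.array(c['cam_to_world'])
    uv=np.atleast_2d(uv).astype(float); d=np.c_[uv,np.ones(len(uv))]@np.linalg.inv(K).T*[1,-1,-1]
    d=d@T[:3,:3].T; o=T[:3,3]; return o+d*((z-o[2])/d[:,2:])
E
python3 - <<'E'
from h import *
for n in('top','side'):
    im=snap(n,n+'0.png'); c=get_calibration(n); print(n,c)
    cv2.imwrite('pics/'+n+'0b.png',cv2.resize(cv2.imread('pics/'+n+'0.png'),(800,600),interpolation=cv2.INTER_CUBIC))
print(manip.read_state())
E
```

```text
top {'K': array([[401.8799908 ,   0.        , 256.80000148],
       [  0.        , 401.8799908 , 192.48962726],
       [  0.        ,   0.        ,   1.        ]]), 'cam_to_world': array([[ 9.55278124e-03,  9.80755152e-01, -1.95007890e-01,
         3.78900373e+02],
       [-9.99939473e-01,  8.30470396e-03, -7.21674314e-03,
        -3.12281095e+01],
       [-5.45837522e-03,  1.95065027e-01,  9.80775123e-01,
         1.01387358e+03],
       [ 0.00000000e+00,  0.00000000e+00,  0.00000000e+00,
         1.00000000e+00]])}
side {'K': array([[453.73796151,   0.        , 256.52171782],
       [  0.        , 453.73796151, 187.95054333],
       [  0.        ,   0.        ,   1.        ]]), 'cam_to_world': array([[-8.60470877e-01,  2.48263060e-01, -4.44921704e-01,
        -4.98792037e+01],
       [-5.09429984e-01, -4.04784970e-01,  7.59361719e-01,
         9.52020568e+02],
       [ 8.42384551e-03,  8.80065101e-01,  4.74778325e-01,
         7.00722922e+02],
       [ 0.00000000e+00,  0.00000000e+00,  0.00000000e+00,
         1.00000000e+00]])}
{'clock': 0.1, 'joints': array([-1.32861399e+00,  3.00394078e-01,  1.52151536e+00, -7.26680024e-06,
        1.32069922e+00, -6.66089139e-02]), 'qd': array([ 0.00020218, -0.00068482, -0.00337693,  0.00083665,  0.0011491 ,
        0.00044386]), 'effort': array([ 1.09152374e-03, -5.32644045e+01, -3.53284514e+01,  7.09357182e-02,
        2.34783848e-02, -8.21177673e-05]), 'eef_pos': array([ 167.08343016, -523.76097974,  204.95638144]), 'eef_rot': array([-3.14057844e+00, -6.06015406e-05,  3.08793024e-01]), 'wrist_force': array([-0.93922523,  0.11767757, -0.21204763]), 'moment': array([0.02889867, 0.01578334, 0.02810251]), 'finger_force': 0.0, 'finger_gap': 93.77485988537623}
```

View pics/top0b.png

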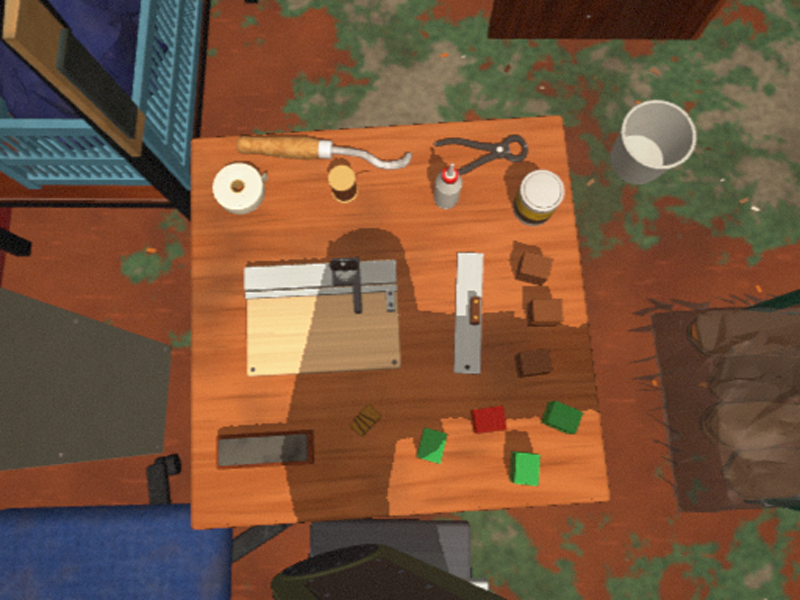

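View pics/side0b.png

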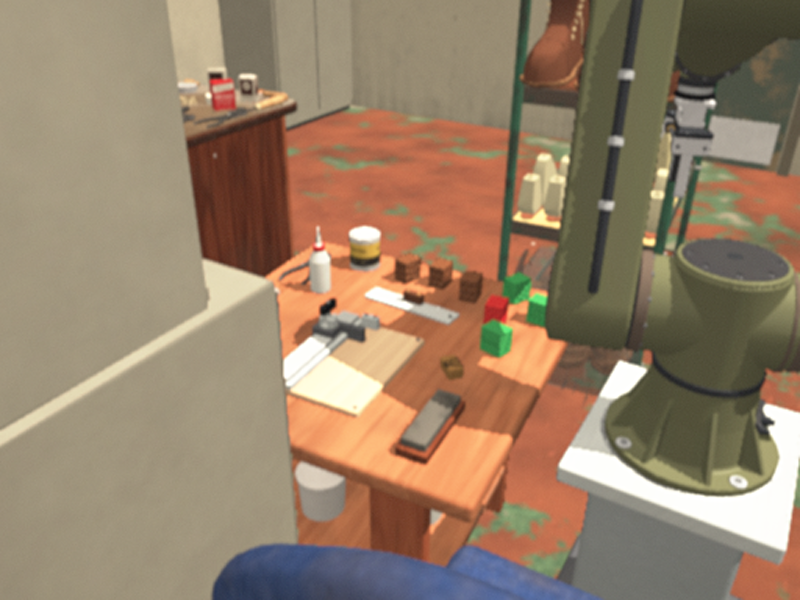

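Run:
```python
from h import *
t=cv2.imread('pics/top0.png');s=cv2.imread('pics/side0.png')
a=cv2.resize(t[155:245,150:368],None,fx=3.6,fy=3.6,interpolation=cv2.INTER_CUBIC)
b=cv2.resize(s[150:270,175:375],None,fx=2.2,fy=2.2,interpolation=cv2.INTER_CUBIC)
o=np.zeros((a.shape[0]+b.shape[0],a.shape[1],3),np.uint8);o[:a.shape[0]]=a;o[a.shape[0]:,:b.shape[1]]=b
cv2.imwrite('pics/c1.png',o);print(o.shape)
# known-world sanity: table, rough points
for nm,uv,z in [('stopbar',(344,266),88),('bedBL',(248,374),12),('bedBR',(399,368),12),('guideL',(245,268),26),('guideR',(397,262),26)]:
    print(nm,ray('top',np.array(uv)/1.5625,z)[0].round(1))
```

```text
(588, 785, 3)
stopbar [616.2  63.2  88. ]
bedBL [457.2 219.   12. ]
bedBR [468.9 -21.3  12. ]
guideL [627.4 230.2  26. ]
guideR [639.4 -16.4  26. ]
```

View pics/c1.png

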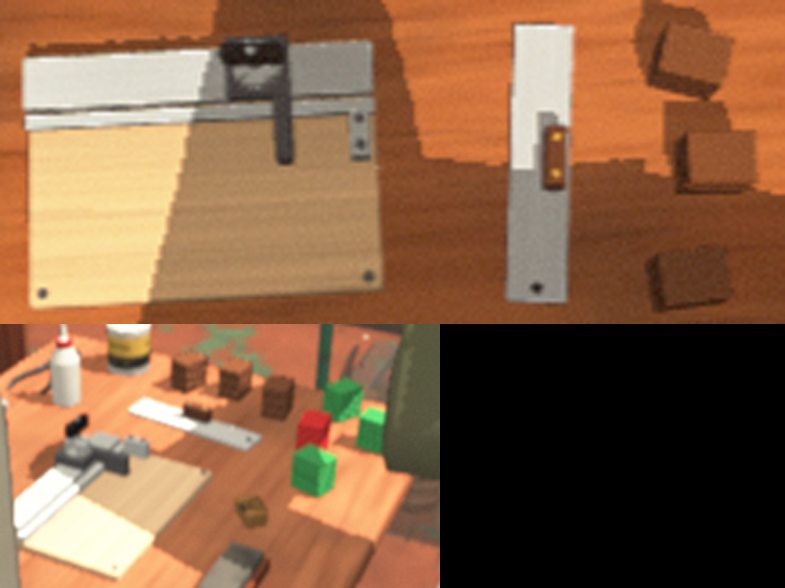

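```bash
cat >> h.py <<'E'
def edge(im,name,P0,P1,n=25,w=12):
    """subpixel image edge near the projected world segment P0-P1; fits image line, returns 2 pts on it"""
    g=cv2.GaussianBlur(cv2.cvtColor(im,cv2.COLOR_RGB2LAB),(3,3),0).astype(np.float32)
    a,b=proj(name,[P0,P1]);d=(b-a)/np.linalg.norm(b-a);nn=np.array([-d[1],d[0]])
    s=np.arange(-w/2,w/2+.01,.25);pts=[]
    for t in np.linspace(.08,.92,n):
        q=a+t*(b-a)+s[:,None]*nn
        v=cv2.remap(g,q[None,:,0].astype(np.float32),q[None,:,1].astype(np.float32),cv2.INTER_LINEAR)[0]
        m=np.linalg.norm(v[4:]-v[:-4],axis=1);k=m.argmax();pts.append(q[k+2])
    pts=np.array(pts,np.float32);l=cv2.fitLine(pts,cv2.DIST_HUBER,0,.01,.01).ravel()
    r=np.abs((pts-l[2:])@[-l[1],l[0]]);f=lambda p:l[2:]+l[:2]*((p-l[2:])@l[:2])
    return f(a),f(b),np.median(r)
E
python3 - <<'E'
from h import *
im=cv2.cvtColor(cv2.imread('pics/top0.png'),cv2.COLOR_BGR2RGB)
c=lambda x,y,z:ray('top',[x/3.6+150-.36,y/3.6+155-.36],z)[0]
FL,FR=c(30.5,306.5,12),c(382,289,12);BL,BR=c(23,59,26),c(373,41,26)
print(FL,FR,BL,BR)
for nm,A,B,z in [('front',FL,FR,12),('back',BL,BR,26),('right',FR,c(378,125,12),12),('left',FL,c(28,135,12),12)]:
    a,b,r=edge(im,'top',A,B,w=6);A,B=ray('top',[a,b],z);d=B-A
    print(nm,A.round(1),B.round(1),'ang',np.degrees(np.arctan2(d[1],d[0])).round(2),'len',np.linalg.norm(d).round(1),'res',r.round(2))
for nm,p,z in [('b0',(695,55),50),('b1',(722,160),50),('b2',(694,275),50),('bar',(253,46),88),('grip',(555,157),30)]:
    print(nm,c(*p,z).round(1))
# block tops via contour
hsv=cv2.cvtColor(im,cv2.COLOR_RGB2HSV)
for p in [(695,55),(722,160),(694,275)]:
    u,v=int(p[0]/3.6+150),int(p[1]/3.6+155);print(hsv[v-1:v+2,u-1:u+2].reshape(-1,3).mean(0).round(), hsv[v,u-14])
E
```

```text
[456.11721517 220.43261922  12.        ] [470.38829113 -22.27369002  12.        ] [628.66038965 232.20181693  26.        ] [643.75873093 -14.29165858  26.        ]
front [455.3 220.3  12. ] [471.8 -22.2  12. ] ang -86.09 len 243.1 res 0.2
back [628.9 232.2  26. ] [646.5 -14.1  26. ] ang -85.9 len 247.0 res 0.23
right [470.4 -22.7  12. ] [586.  -15.6  12. ] ang 3.51 len 115.8 res 0.21
left [456.1 221.9  12. ] [576.9 228.7  12. ] ang 3.24 len 121.0 res 0.06
b0 [ 629.2 -235.8   50. ]
b1 [ 556.1 -251.6   50. ]
b2 [ 478.1 -230.2   50. ]
bar [623.1  63.9  88. ]
grip [ 560.9 -141.1   30. ]
[ 11. 170. 150.] [ 11 184 132]
[ 11. 175. 148.] [ 11 173 125]
[ 11. 163.  97.] [  9 163 111]
```

Call:
arm_command(targets=[{"yaw":-0.15,"hand":0.0},{"yaw":-0.15},{"yaw":-0.15},{"yaw":-0.15},{"yaw":-0.15},{"yaw":-0.15},{"yaw":-0.15},{"yaw":-0.15},{"yaw":-0.13},{"yaw":0}])

```text
schema error: expected keys hand, x, y, z, yaw
```

```bash
cat >> h.py <<'E'
JA=np.radians(3.75); JO=np.array([595.,2.6]); JX=np.array([np.cos(JA),np.sin(JA)]); JY=np.array([-JX[1],JX[0]])
def j2w(x,y): return JO+x*JX+y*JY
def w2j(p): d=np.asarray(p)[:2]-JO; return np.array([d@JX,d@JY])
def to(x,y,z,psi=None):
    s=manip.read_state();p=s['eef_pos'];r,pt,ps=s['eef_rot']
    d=np.array([x,y])-p[:2]
    print('t',s['clock'],'pos',p.round(1),'psi',round(ps,3),'jig',w2j(p).round(1))
    print('SHIFT x %.1f y %.1f z %.1f'%(d@[np.cos(ps),np.sin(ps)],d@[np.sin(ps),-np.cos(ps)],p[2]-z),'' if psi is None else 'yaw %.3f'%(-((psi-ps+np.pi)%(2*np.pi)-np.pi)),'q6 %.2f'%s['joints'][5],'F',s['wrist_force'].round(1))
E
python3 -c "
from h import *
to(*j2w(31,62),150,JA+np.pi/2)"
```

```text
t 0.1 pos [ 167.1 -523.8  205. ] psi 0.309 jig [-461.4 -497.2]
SHIFT x 612.7 y -424.1 z 55.0 yaw -1.327 q6 -0.07 F [-0.9  0.1 -0.2]
```

Call:
arm_command(targets=[{"hand":0,"x":0,"y":0,"z":0,"yaw":-0.147},{"hand":0,"x":0,"y":0,"z":0,"yaw":-0.147},{"hand":0,"x":0,"y":0,"z":0,"yaw":-0.147},{"hand":0,"x":0,"y":0,"z":0,"yaw":-0.147},{"hand":0,"x":0,"y":0,"z":0,"yaw":-0.147},{"hand":0,"x":0,"y":0,"z":0,"yaw":-0.147},{"hand":0,"x":0,"y":0,"z":0,"yaw":-0.147},{"hand":0,"x":0,"y":0,"z":0,"yaw":-0.147},{"hand":0,"x":0,"y":0,"z":0,"yaw":-0.147},{"hand":0,"x":0,"y":0,"z":0,"yaw":0}])

```text
clock: 1.1
eef_pos: [167.1, -523.8, 205.1]
eef_rot: [-3.141, -0.001, 1.634]
wrist_force: [0.1, -0.1, 0.3]
finger_gap: 46.5
finger_force: 0.0
```

```bash
python3 -c "
from h import *
to(*j2w(31,62),150,JA+np.pi/2)"
```

```text
t 1.1 pos [ 167.1 -523.8  205.1] psi 1.634 jig [-461.4 -497.3]
SHIFT x 560.3 y 491.3 z 55.1 yaw -0.002 q6 -1.39 F [ 0.1 -0.1  0.3]
```

Call:
arm_command(targets=[{"hand":0,"x":0.035,"y":0.031,"z":0,"yaw":0},{"hand":0,"x":0.035,"y":0.031,"z":0,"yaw":0},{"hand":0,"x":0.035,"y":0.031,"z":0,"yaw":0},{"hand":0,"x":0.035,"y":0.031,"z":0,"yaw":0},{"hand":0,"x":0.035,"y":0.031,"z":0,"yaw":0},{"hand":0,"x":0.035,"y":0.031,"z":0,"yaw":0},{"hand":0,"x":0.035,"y":0.031,"z":0,"yaw":0},{"hand":0,"x":0.035,"y":0.031,"z":0,"yaw":0},{"hand":0,"x":0.035,"y":0.031,"z":0,"yaw":0},{"hand":0,"x":0.035,"y":0.031,"z":0,"yaw":0}])

```text
clock: 2.1
eef_pos: [456.1, -153.9, 205.5]
eef_rot: [3.141, 0.0, 1.627]
wrist_force: [0.0, -1.3, 0.2]
finger_gap: 47.2
finger_force: 0.0
```

Call:
arm_command(targets=[{"hand":0,"x":0.035,"y":0.031,"z":0,"yaw":0},{"hand":0,"x":0.035,"y":0.031,"z":0,"yaw":0},{"hand":0,"x":0.035,"y":0.031,"z":0,"yaw":0},{"hand":0,"x":0.035,"y":0.031,"z":0,"yaw":0},{"hand":0,"x":0.035,"y":0.031,"z":0,"yaw":0},{"hand":0,"x":0.035,"y":0.026,"z":0,"yaw":0},{"hand":0,"x":0,"y":0,"z":0,"yaw":0}])

```text
clock: 2.8
eef_pos: [624.3, 68.9, 204.2]
eef_rot: [-3.14, -0.001, 1.631]
wrist_force: [0.6, -0.6, 0.1]
finger_gap: 46.9
finger_force: 0.0
```

```bash
python3 -c "
from h import *
to(*j2w(31,62),64,JA+np.pi/2)"
```

```text
t 2.8 pos [624.3  68.9 204.2] psi 1.631 jig [33.6 64.3]
SHIFT x -2.3 y -2.5 z 140.2 yaw -0.006 q6 -0.01 F [ 0.6 -0.6  0.1]
```

Call:
arm_command(targets=[{"hand":0,"x":-0.0023,"y":-0.0025,"z":0.045,"yaw":-0.006},{"hand":0,"x":0,"y":0,"z":0.045,"yaw":0},{"hand":0,"x":0,"y":0,"z":0.03,"yaw":0},{"hand":0,"x":0,"y":0,"z":0.015,"yaw":0},{"hand":0,"x":0,"y":0,"z":0.004,"yaw":0},{"hand":0,"x":0,"y":0,"z":0,"yaw":0}])

```text
clock: 3.4
eef_pos: [621.1, 62.3, 67.3]
eef_rot: [3.141, 0.0, 1.636]
wrist_force: [-0.1, 0.6, 0.2]
finger_gap: 46.8
finger_force: 0.0
```

Run:
```python
from h import *
to(*j2w(31,62),64,JA+np.pi/2)
t=snap('top','t1.png');s=snap('side','s1.png')
a=cv2.resize(t[140:220,170:270],(500,400),interpolation=cv2.INTER_CUBIC)
b=cv2.resize(s[170:250,170:270],(500,400),interpolation=cv2.INTER_CUBIC)
o=np.hstack([a,b]);o=cv2.resize(o,(800,320));cv2.imwrite('pics/c2.png',o[:,:,::-1])
```

```text
t 3.4 pos [621.1  62.3  67.3] psi 1.636 jig [30.  57.8]
SHIFT x 4.2 y 1.0 z 3.3 yaw 0.000 q6 -0.02 F [-0.1  0.6  0.2]
```

View pics/c2.png

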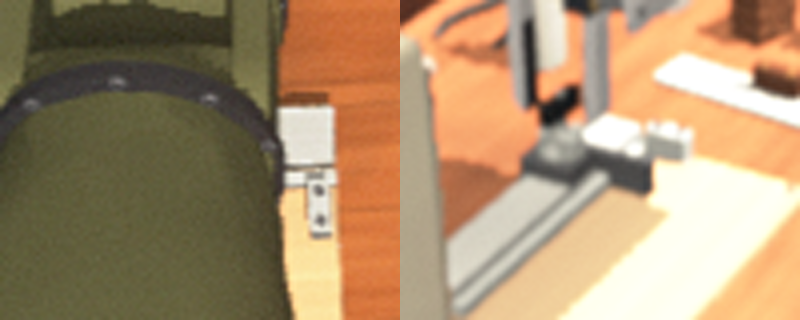

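Call:
arm_command(targets=[{"hand":0,"x":0.004,"y":0.001,"z":0.003,"yaw":0},{"hand":0,"x":0,"y":0,"z":0,"yaw":0},{"hand":-1,"x":0,"y":0,"z":0,"yaw":0},{"hand":-1,"x":0,"y":0,"z":0,"yaw":0},{"hand":-1,"x":0,"y":0,"z":0,"yaw":0},{"hand":-1,"x":0,"y":0,"z":0,"yaw":0},{"hand":-1,"x":0,"y":0,"z":0,"yaw":0},{"hand":-1,"x":0,"y":0,"z":0,"yaw":0},{"hand":-1,"x":0,"y":0,"z":0,"yaw":0}], newtons=30)

```text
clock: 4.4
eef_pos: [621.2, 66.5, 63.4]
eef_rot: [-3.141, 0.0, 1.638]
wrist_force: [-4.0, -0.3, 1.7]
finger_gap: 11.9
finger_force: 29.8
```

```bash
python3 -c "
from h import *
to(*j2w(31,62),64,JA+np.pi/2);print(manip.read_state()['finger_gap'],manip.read_state()['finger_force'])"
```

```text
t 4.4 pos [621.2  66.5  63.4] psi 1.638 jig [30.3 62. ]
SHIFT x -0.0 y 0.7 z -0.6 yaw 0.002 q6 -0.02 F [-4.  -0.3  1.7]
11.921880708681973 29.803297519683838
```

Call:
arm_command(targets=[{"hand":-1,"x":0,"y":-0.0005,"z":-0.005,"yaw":0},{"hand":-1,"x":0,"y":0,"z":-0.005,"yaw":0},{"hand":-1,"x":0,"y":0,"z":-0.005,"yaw":0},{"hand":-1,"x":0,"y":0,"z":0,"yaw":0},{"hand":-1,"x":0,"y":0,"z":0,"yaw":0}])

```text
clock: 4.9
eef_pos: [620.8, 66.5, 78.3]
eef_rot: [-3.141, 0.0, 1.638]
wrist_force: [0.2, -0.5, -9.1]
finger_gap: 11.8
finger_force: 29.9
```

Call:
arm_command(targets=[{"hand":-1,"x":0,"y":0,"z":0,"yaw":-0.13},{"hand":-1,"x":0,"y":0,"z":0,"yaw":-0.13},{"hand":-1,"x":0,"y":0,"z":0,"yaw":-0.13},{"hand":-1,"x":0,"y":0,"z":0,"yaw":-0.13},{"hand":-1,"x":0,"y":0,"z":0,"yaw":-0.13},{"hand":-1,"x":0,"y":0,"z":0,"yaw":-0.13},{"hand":-1,"x":0,"y":0,"z":0,"yaw":-0.13},{"hand":-1,"x":0,"y":0,"z":0,"yaw":-0.13},{"hand":-1,"x":0,"y":0,"z":0,"yaw":-0.13},{"hand":-1,"x":0,"y":0,"z":0,"yaw":-0.12}])

```text
clock: 5.9
eef_pos: [620.1, 66.2, 77.7]
eef_rot: [-3.141, -0.002, 2.933]
wrist_force: [-3.5, -2.5, -9.6]
finger_gap: 11.8
finger_force: 29.9
```

Call:
arm_command(targets=[{"hand":-1,"x":0,"y":0,"z":0.003,"yaw":0},{"hand":-1,"x":0,"y":0,"z":0.003,"yaw":0},{"hand":-1,"x":0,"y":0,"z":0,"yaw":0},{"hand":-1,"x":0,"y":0,"z":0,"yaw":0},{"hand":-1,"x":0,"y":0,"z":0,"yaw":0},{"hand":-1,"x":0,"y":0,"z":0,"yaw":0}])

```text
clock: 6.5
eef_pos: [620.3, 66.3, 72.0]
eef_rot: [-3.141, -0.002, 2.925]
wrist_force: [-5.4, -2.4, -7.0]
finger_gap: 11.7
finger_force: 29.9
```

Call:
arm_command(targets=[{"hand":-1,"x":0,"y":0,"z":0.0008,"yaw":0},{"hand":-1,"x":0,"y":0,"z":0,"yaw":0},{"hand":-1,"x":0,"y":0,"z":0,"yaw":0}])

```text
clock: 6.8
eef_pos: [620.4, 66.4, 71.8]
eef_rot: [-3.141, -0.001, 2.925]
wrist_force: [-7.3, -1.4, -0.5]
finger_gap: 11.4
finger_force: 29.9
```

Call:
arm_command(targets=[{"hand":-1,"x":0,"y":0,"z":0,"yaw":0},{"hand":-1,"x":0.0037,"y":0.0128,"z":0,"yaw":0},{"hand":-1,"x":0.0037,"y":0.0128,"z":0,"yaw":0},{"hand":-1,"x":0.0037,"y":0.0128,"z":0,"yaw":0},{"hand":-1,"x":0,"y":0,"z":0,"yaw":0}], newtons=15)

```text
clock: 7.3
eef_pos: [618.0, 107.8, 71.9]
eef_rot: [3.141, -0.0, 2.927]
wrist_force: [-4.1, 1.7, -1.2]
finger_gap: 11.5
finger_force: 15.0
```

```bash
python3 -c "
from h import *
to(*j2w(30,195),72)"
```

```text
t 7.3 pos [618.  107.8  71.9] psi 2.927 jig [ 29.8 103.4]
SHIFT x 25.1 y 88.1 z -0.1  q6 -1.24 F [-4.1  1.7 -1.2]
```

Call:
arm_command(targets=[{"hand":-1,"x":0.0037,"y":0.0128,"z":0,"yaw":0},{"hand":-1,"x":0.0037,"y":0.0128,"z":0,"yaw":0},{"hand":-1,"x":0.0037,"y":0.0128,"z":0,"yaw":0},{"hand":-1,"x":0.0037,"y":0.0128,"z":0,"yaw":0},{"hand":-1,"x":0.0037,"y":0.0128,"z":0,"yaw":0},{"hand":-1,"x":0.0037,"y":0.0128,"z":0,"yaw":0},{"hand":-1,"x":0.0035,"y":0.012,"z":0,"yaw":0},{"hand":-1,"x":0,"y":0,"z":0,"yaw":0},{"hand":-1,"x":0,"y":0,"z":0,"yaw":0},{"hand":-1,"x":0,"y":0,"z":0,"yaw":0}])

```text
clock: 8.3
eef_pos: [612.2, 198.8, 71.9]
eef_rot: [3.141, 0.0, 2.928]
wrist_force: [-2.3, 0.7, 0.5]
finger_gap: 11.9
finger_force: 15.0
```

Call:
arm_command(targets=[{"hand":-0.3,"x":0,"y":0,"z":0,"yaw":0},{"hand":-0.3,"x":0,"y":0,"z":0,"yaw":0},{"hand":-0.3,"x":0,"y":0,"z":0,"yaw":0},{"hand":-0.3,"x":0,"y":0,"z":-0.02,"yaw":0},{"hand":-0.3,"x":0,"y":0,"z":-0.045,"yaw":0},{"hand":0.7,"x":0,"y":0,"z":-0.045,"yaw":0},{"hand":0.7,"x":0,"y":0,"z":-0.02,"yaw":0},{"hand":0.7,"x":0,"y":0,"z":0,"yaw":0}])

```text
clock: 9.1
eef_pos: [613.2, 198.8, 205.4]
eef_rot: [3.139, 0.005, 2.928]
wrist_force: [-0.2, 0.4, 0.6]
finger_gap: 53.6
finger_force: 0.0
```

```bash
cat >> h.py <<'E'
def blocks(im,guess,name='top',r=17):
    """top-face quad by fitting edges: minAreaRect of brighter top-face mask"""
    out=[]
    for g in guess:
        u,v=proj(name,[*g,50])[0];x0,y0=int(u)-r,int(v)-r
        c=cv2.resize(im[y0:y0+2*r,x0:x0+2*r],None,fx=6,fy=6,interpolation=cv2.INTER_CUBIC)
        out.append((c,x0,y0))
    return out
E
python3 - <<'E'
from h import *
to(*j2w(30,195),72)
im=snap('top','t2.png');s=snap('side','s2.png')
bl=blocks(im,[(629,-236),(556,-252),(478,-230)])
a=np.hstack([cv2.resize(c,(264,264)) for c,_,_ in bl]);print([b[1:] for b in bl])
b=cv2.resize(s[170:250,170:270],(400,320),interpolation=cv2.INTER_CUBIC);d=cv2.resize(im[150:230,140:240],(392,320),interpolation=cv2.INTER_CUBIC)
cv2.imwrite('pics/c3.png',np.vstack([a,np.hstack([b,d])])[:,:,::-1])
E
```

```text
t 9.1 pos [613.2 198.8 205.4] psi 2.928 jig [ 31.  194.5]
SHIFT x 1.0 y 0.2 z 133.4  q6 -1.10 F [-0.2  0.4  0.6]
[(325, 152), (333, 182), (325, 214)]
```

View pics/c3.png

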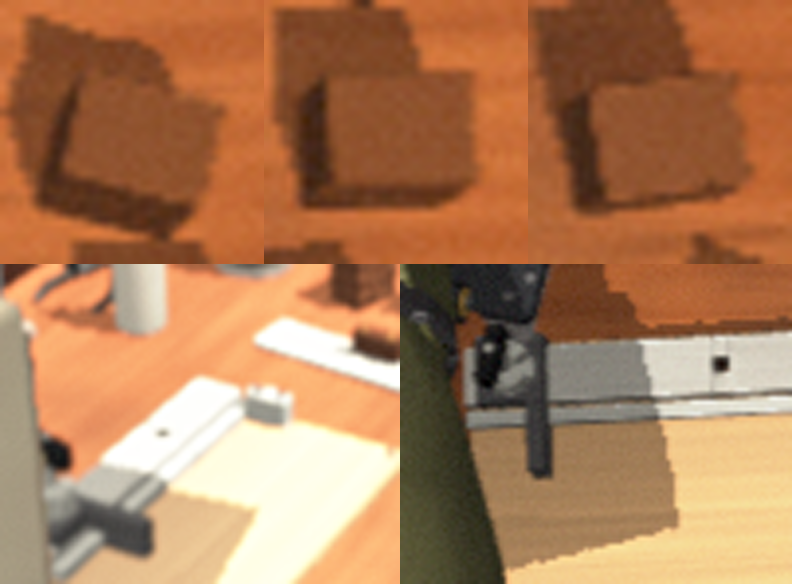

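Run:
```python
from h import *
Q={'A':((325,152),[(83,76),(222,106),(195,208),(64,165)]),'B':((333,182),[(64,74),(212,72),(207,185),(64,180)]),'C':((325,214),[(66,82),(208,75),(217,183),(72,198)])}
for k,(o,q) in Q.items():
    w=ray('top',np.array(q)/(264/34)+o-.5,50)[:,:2]
    e=np.roll(w,-1,0)-w;c,sz,an=cv2.minAreaRect(w.astype(np.float32))
    print(k,'ctr',w.mean(0).round(1),'lens',np.linalg.norm(e,axis=1).round(1),'ang',np.degrees(np.arctan2(e[:,1],e[:,0])).round(1))
```

```text
A ctr [ 630.6 -235.7] lens [45.  34.9 43.3 30.1] ang [-102.3  163.7   71.6  -13.2]
B ctr [ 559.  -251.5] lens [46.6 36.2 44.6 33.8] ang [-88.7 175.2  88.5  -1.8]
C ctr [ 478.7 -230.8] lens [44.1 33.4 45.  35.8] ang [ -86.7 -177.3   96.4    1.4]
```

```bash
python3 -c "
from h import *
to(630.6,-235.7,100,np.radians(165.5))"
```

```text
t 9.2 pos [611.9 198.4 201. ] psi 2.928 jig [ 29.6 194.3]
SHIFT x -110.5 y -420.2 z 101.0 yaw 0.039 q6 -1.10 F [-0.8 -0.5 -0.6]
```

Call:
arm_command(targets=[{"hand":0.6,"x":-0.0123,"y":-0.0467,"z":0,"yaw":0},{"hand":0.6,"x":-0.0123,"y":-0.0467,"z":0,"yaw":0},{"hand":0.6,"x":-0.0123,"y":-0.0467,"z":0,"yaw":0},{"hand":0.6,"x":-0.0123,"y":-0.0467,"z":0,"yaw":0},{"hand":0.6,"x":-0.0123,"y":-0.0467,"z":0,"yaw":0},{"hand":0.6,"x":-0.0123,"y":-0.0467,"z":0,"yaw":0},{"hand":0.6,"x":-0.0123,"y":-0.0467,"z":0,"yaw":0},{"hand":0.6,"x":-0.0123,"y":-0.0467,"z":0.02,"yaw":0},{"hand":0.6,"x":-0.0123,"y":-0.0467,"z":0.02,"yaw":0.039},{"hand":0.6,"x":0,"y":0,"z":0.04,"yaw":0}])

```text
clock: 10.2
eef_pos: [630.4, -237.0, 122.5]
eef_rot: [-3.141, 0.002, 2.882]
wrist_force: [0.6, 0.6, -0.3]
finger_gap: 75.2
finger_force: 0.0
```

Run:
```python
from h import *
to(630.6,-235.7,21,np.radians(165.5))
im=snap('top','t3.png');s=snap('side','s3.png')
a=cv2.resize(im[150:250,140:280],(560,400),interpolation=cv2.INTER_CUBIC)
cv2.imwrite('pics/c4.png',np.hstack([a,cv2.resize(s[120:200,220:270],(240,400),interpolation=cv2.INTER_CUBIC)])[:,:,::-1])
```

```text
t 10.2 pos [ 630.4 -237.   122.5] psi 2.882 jig [  19.6 -241.4]
SHIFT x 0.1 y 1.3 z 101.5 yaw -0.006 q6 -1.73 F [ 0.6  0.6 -0.3]
```

Call:
arm_command(targets=[{"hand":0.6,"x":0,"y":0.001,"z":0.04,"yaw":0},{"hand":0.6,"x":0,"y":0,"z":0.04,"yaw":0},{"hand":0.6,"x":0,"y":0,"z":0.018,"yaw":0},{"hand":0.6,"x":0,"y":0,"z":0,"yaw":0},{"hand":-1,"x":0,"y":0,"z":0,"yaw":0},{"hand":-1,"x":0,"y":0,"z":0,"yaw":0},{"hand":-1,"x":0,"y":0,"z":0,"yaw":0},{"hand":-1,"x":0,"y":0,"z":0,"yaw":0},{"hand":-1,"x":0,"y":0,"z":0,"yaw":0}], newtons=20)

```text
clock: 11.2
eef_pos: [631.5, -230.7, 26.5]
eef_rot: [-3.141, 0.002, 2.889]
wrist_force: [-1.0, 0.1, 6.9]
finger_gap: 46.0
finger_force: 20.0
```

Run:
```python
from h import *
to(*j2w(-24,20),110,JA+np.pi/2)
```

```text
t 11.2 pos [ 631.5 -230.7   26.5] psi 2.889 jig [  21.2 -235.2]
SHIFT x 122.7 y 228.2 z -83.5 yaw 1.253 q6 -1.72 F [-1.   0.1  6.9]
```

View pics/c4.png

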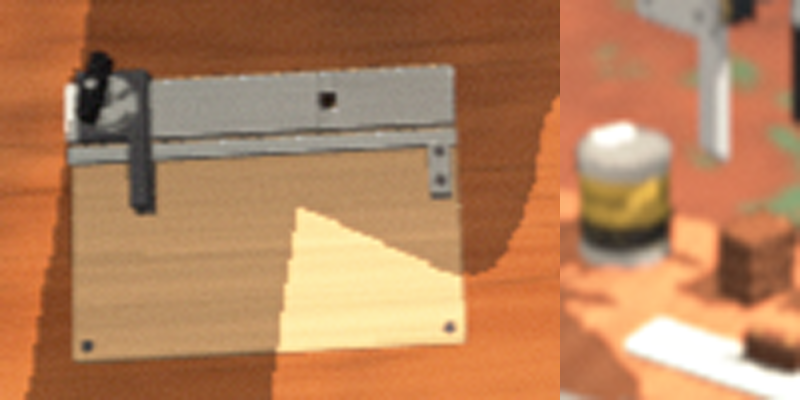

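Call:
arm_command(targets=[{"hand":-1,"x":0,"y":0,"z":0,"yaw":0},{"hand":-1,"x":0,"y":0,"z":0,"yaw":0}])

```text
clock: 11.4
eef_pos: [631.5, -230.6, 26.5]
eef_rot: [-3.141, 0.001, 2.889]
wrist_force: [-1.4, 0.5, 6.6]
finger_gap: 45.9
finger_force: 20.0
```

Run:
```python
from h import *
to(*j2w(-24,20),110,JA+np.pi/2)
s=snap('side','s4.png')
cv2.imwrite('pics/c5.png',cv2.resize(s[100:200,200:300],(600,600),interpolation=cv2.INTER_CUBIC)[:,:,::-1])
```

```text
t 11.4 pos [ 631.5 -230.6   26.5] psi 2.889 jig [  21.2 -235.1]
SHIFT x 122.7 y 228.2 z -83.5 yaw 1.253 q6 -1.72 F [-1.4  0.5  6.6]
```

View pics/c5.png

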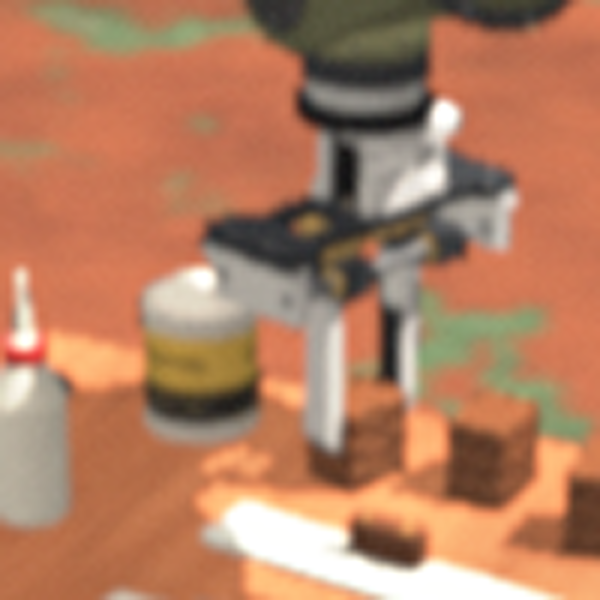

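Call:
arm_command(targets=[{"hand":-1,"x":0,"y":0,"z":-0.03,"yaw":0},{"hand":-1,"x":0,"y":0,"z":-0.045,"yaw":0},{"hand":-1,"x":0.02,"y":0.038,"z":-0.01,"yaw":0},{"hand":-1,"x":0.02,"y":0.038,"z":0,"yaw":0},{"hand":-1,"x":0.02,"y":0.038,"z":0,"yaw":0},{"hand":-1,"x":0.02,"y":0.038,"z":0,"yaw":0},{"hand":-1,"x":0.02,"y":0.038,"z":0,"yaw":0},{"hand":-1,"x":0.022,"y":0.038,"z":0,"yaw":0},{"hand":-1,"x":0,"y":0,"z":0,"yaw":0.14},{"hand":-1,"x":0,"y":0,"z":0,"yaw":0.14}])

```text
clock: 12.45
eef_pos: [569.7, 22.2, 110.7]
eef_rot: [3.142, 0.0, 2.606]
wrist_force: [-0.1, 0.5, -0.4]
finger_gap: 45.6
finger_force: 20.0
```

Call:
arm_command(targets=[{"hand":-1,"x":0,"y":0,"z":0,"yaw":0.14},{"hand":-1,"x":0,"y":0,"z":0,"yaw":0.14},{"hand":-1,"x":0,"y":0,"z":0,"yaw":0.14},{"hand":-1,"x":0,"y":0,"z":0,"yaw":0.14},{"hand":-1,"x":0,"y":0,"z":0,"yaw":0.14},{"hand":-1,"x":0,"y":0,"z":0,"yaw":0.14},{"hand":-1,"x":0,"y":0,"z":0,"yaw":0.133},{"hand":-1,"x":0,"y":0,"z":0,"yaw":0},{"hand":-1,"x":0,"y":0,"z":0,"yaw":0}])

```text
clock: 13.35
eef_pos: [569.9, 20.8, 110.4]
eef_rot: [-3.141, -0.0, 1.64]
wrist_force: [0.2, -0.3, -0.3]
finger_gap: 46.2
finger_force: 20.0
```

Run:
```python
from h import *
to(*j2w(-26,22),45,JA+np.pi/2)
print(manip.read_state()['finger_gap'])
s=snap('side','s5.png')
cv2.imwrite('pics/c6.png',cv2.resize(s[120:240,170:290],(600,600),interpolation=cv2.INTER_CUBIC)[:,:,::-1])
```

```text
t 13.35 pos [569.9  20.8 110.4] psi 1.64 jig [-23.9  19.8]
SHIFT x 2.2 y -2.1 z 65.4 yaw 0.004 q6 -0.10 F [ 0.2 -0.3 -0.3]
46.24967202252337
```

View pics/c6.png

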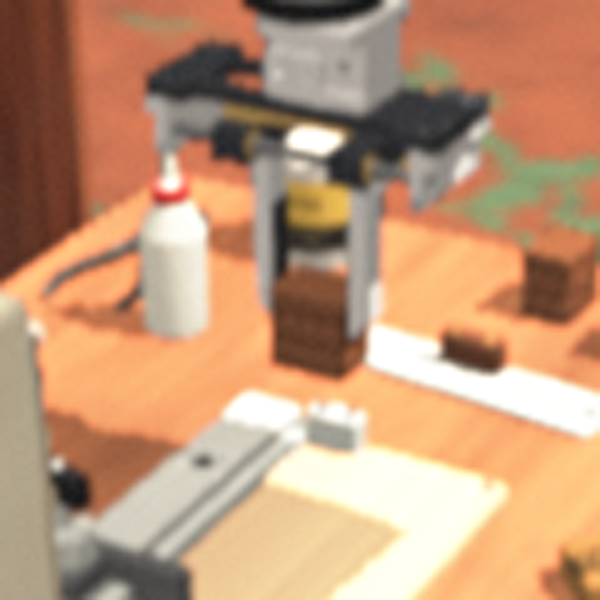

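Call:
arm_command(targets=[{"hand":-1,"x":0.005,"y":-0.0035,"z":0.02,"yaw":0.004},{"hand":-1,"x":0,"y":0,"z":0.025,"yaw":0},{"hand":-1,"x":0,"y":0,"z":0.015,"yaw":0},{"hand":-1,"x":0,"y":0,"z":0.008,"yaw":0},{"hand":-1,"x":0,"y":0,"z":0,"yaw":0},{"hand":-1,"x":0,"y":0,"z":0,"yaw":0}])

```text
clock: 14.0
eef_pos: [566.6, 25.5, 43.2]
eef_rot: [3.141, 0.0, 1.632]
wrist_force: [0.1, -0.9, -0.9]
finger_gap: 46.0
finger_force: 20.0
```

Call:
arm_command(targets=[{"hand":-1,"x":0,"y":0,"z":0.002,"yaw":0},{"hand":-1,"x":0,"y":0,"z":0,"yaw":0},{"hand":-1,"x":0,"y":0,"z":0,"yaw":0}])

```text
clock: 14.3
eef_pos: [566.3, 25.6, 40.7]
eef_rot: [3.141, 0.0, 1.632]
wrist_force: [-0.1, 0.2, -0.8]
finger_gap: 45.7
finger_force: 20.0
```

Call:
arm_command(targets=[{"hand":-1,"x":0,"y":0,"z":0.0015,"yaw":0},{"hand":-1,"x":0,"y":0.003,"z":0,"yaw":0},{"hand":-1,"x":0,"y":0.002,"z":0,"yaw":0},{"hand":-1,"x":0,"y":0,"z":0,"yaw":0},{"hand":-1,"x":0,"y":0,"z":0,"yaw":0}])

```text
clock: 14.8
eef_pos: [569.5, 25.8, 38.6]
eef_rot: [-3.137, -0.0, 1.632]
wrist_force: [-13.3, -0.9, 6.7]
finger_gap: 45.7
finger_force: 20.0
```

Call:
arm_command(targets=[{"hand":-1,"x":-0.003,"y":-0.0008,"z":-0.0006,"yaw":0},{"hand":-1,"x":-0.003,"y":0,"z":0,"yaw":0},{"hand":-1,"x":-0.001,"y":0,"z":0,"yaw":0},{"hand":-1,"x":0,"y":0,"z":0,"yaw":0},{"hand":-1,"x":0,"y":0,"z":0,"yaw":0}])

```text
clock: 15.3
eef_pos: [569.8, 19.4, 39.0]
eef_rot: [-3.139, -0.001, 1.632]
wrist_force: [-6.9, 4.0, 0.1]
finger_gap: 46.1
finger_force: 20.0
```

Call:
arm_command(targets=[{"hand":-1,"x":-0.0015,"y":0,"z":0,"yaw":0},{"hand":-1,"x":0,"y":0,"z":0,"yaw":0},{"hand":-1,"x":0,"y":0,"z":0,"yaw":0}])

```text
clock: 15.6
eef_pos: [569.8, 19.1, 39.1]
eef_rot: [-3.139, -0.003, 1.632]
wrist_force: [-8.0, 12.4, 2.2]
finger_gap: 45.9
finger_force: 20.0
```

Call:
arm_command(targets=[{"hand":-1,"x":0.001,"y":-0.0003,"z":0,"yaw":0},{"hand":0.5,"x":0,"y":0,"z":0,"yaw":0},{"hand":0.5,"x":0,"y":0,"z":0,"yaw":0},{"hand":0.5,"x":0,"y":0,"z":0,"yaw":0},{"hand":0.5,"x":0,"y":0,"z":0,"yaw":0},{"hand":0.5,"x":0,"y":0,"z":-0.02,"yaw":0},{"hand":0.5,"x":0,"y":0,"z":-0.045,"yaw":0},{"hand":0.5,"x":0,"y":0,"z":-0.035,"yaw":0},{"hand":0.5,"x":0,"y":0,"z":0,"yaw":0}])

```text
clock: 16.5
eef_pos: [572.6, 18.2, 144.6]
eef_rot: [3.133, 0.001, 1.632]
wrist_force: [-0.7, 0.4, -0.8]
finger_gap: 71.0
finger_force: 0.0
```

Run:
```python
from h import *
to(559,-251.5,110,np.radians(179))
```

```text
t 16.5 pos [572.6  18.2 144.6] psi 1.632 jig [-21.3  17. ]
SHIFT x -268.4 y -30.0 z 34.6 yaw -1.492 q6 -0.09 F [-0.7  0.4 -0.8]
```

Call:
arm_command(targets=[{"hand":0.6,"x":-0.0447,"y":-0.005,"z":0,"yaw":0},{"hand":0.6,"x":-0.0447,"y":-0.005,"z":0,"yaw":0},{"hand":0.6,"x":-0.0447,"y":-0.005,"z":0,"yaw":0},{"hand":0.6,"x":-0.0447,"y":-0.005,"z":0,"yaw":0},{"hand":0.6,"x":-0.0447,"y":-0.005,"z":0,"yaw":0},{"hand":0.6,"x":-0.0447,"y":-0.005,"z":0,"yaw":0},{"hand":0.6,"x":0,"y":0,"z":0,"yaw":-0.149},{"hand":0.6,"x":0,"y":0,"z":0,"yaw":-0.149},{"hand":0.6,"x":0,"y":0,"z":0,"yaw":-0.149},{"hand":0.6,"x":0,"y":0,"z":0,"yaw":-0.149}])

```text
clock: 17.5
eef_pos: [556.7, -251.4, 138.6]
eef_rot: [-3.141, -0.001, 2.234]
wrist_force: [-0.6, 0.4, -0.2]
finger_gap: 74.9
finger_force: 0.0
```

Call:
arm_command(targets=[{"hand":0.6,"x":0,"y":0,"z":0,"yaw":-0.149},{"hand":0.6,"x":0,"y":0,"z":0,"yaw":-0.149},{"hand":0.6,"x":0,"y":0,"z":0,"yaw":-0.149},{"hand":0.6,"x":0,"y":0,"z":0,"yaw":-0.149},{"hand":0.6,"x":0,"y":0,"z":0,"yaw":-0.149},{"hand":0.6,"x":0,"y":0,"z":0,"yaw":-0.149},{"hand":0.6,"x":0,"y":0,"z":0,"yaw":0},{"hand":0.6,"x":0,"y":0,"z":0,"yaw":0}])

```text
clock: 18.3
eef_pos: [556.8, -251.2, 139.0]
eef_rot: [3.141, -0.0, 3.117]
wrist_force: [1.0, -0.2, -0.1]
finger_gap: 74.8
finger_force: 0.0
```

Run:
```python
from h import *
to(559,-251.5,22,np.radians(179))
im=snap('top','t6.png');s=snap('side','s6.png')
a=cv2.resize(im[150:250,140:240],(400,400),interpolation=cv2.INTER_CUBIC)
cv2.imwrite('pics/c7.png',np.hstack([a,cv2.resize(s[120:220,200:300],(400,400),interpolation=cv2.INTER_CUBIC)])[:,:,::-1])
```

```text
t 18.3 pos [ 556.8 -251.2  139. ] psi 3.117 jig [ -54.7 -250.8]
SHIFT x -2.2 y -0.2 z 117.0 yaw -0.007 q6 -2.03 F [ 1.  -0.2 -0.1]
```

View pics/c7.png

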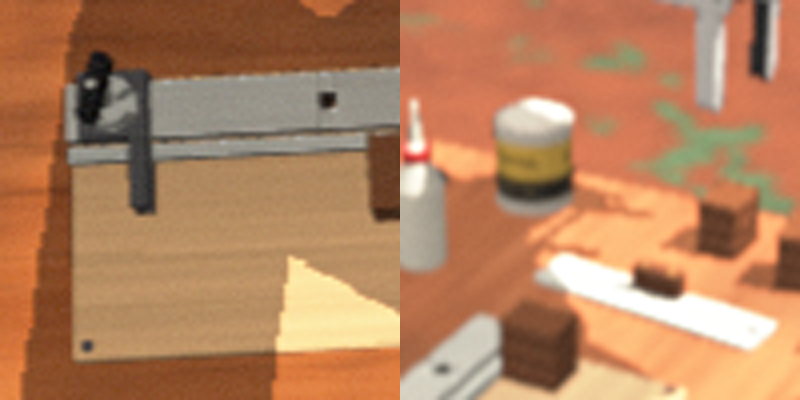

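Call:
arm_command(targets=[{"hand":0.6,"x":-0.002,"y":0,"z":0.04,"yaw":-0.007},{"hand":0.6,"x":0,"y":0,"z":0.04,"yaw":0},{"hand":0.6,"x":0,"y":0,"z":0.036,"yaw":0},{"hand":0.6,"x":0,"y":0,"z":0,"yaw":0},{"hand":-1,"x":0,"y":0,"z":0,"yaw":0},{"hand":-1,"x":0,"y":0,"z":0,"yaw":0},{"hand":-1,"x":0,"y":0,"z":0,"yaw":0},{"hand":-1,"x":0,"y":0,"z":0,"yaw":0},{"hand":-1,"x":0,"y":0,"z":0,"yaw":0}])

```text
clock: 19.3
eef_pos: [559.5, -251.5, 24.8]
eef_rot: [-3.141, 0.002, 3.129]
wrist_force: [-1.7, 0.8, 8.3]
finger_gap: 45.7
finger_force: 20.0
```

Run:
```python
from h import *
to(*j2w(-28,66),110,JA+np.pi/2)
```

```text
t 19.3 pos [ 559.5 -251.5   24.8] psi 3.129 jig [ -52.1 -251.3]
SHIFT x 0.8 y 318.2 z -85.2 yaw 1.493 q6 -2.04 F [-1.7  0.8  8.3]
```

Call:
arm_command(targets=[{"hand":-1,"x":0,"y":0,"z":-0.03,"yaw":0},{"hand":-1,"x":0,"y":0,"z":-0.045,"yaw":0},{"hand":-1,"x":0,"y":0.045,"z":-0.015,"yaw":0},{"hand":-1,"x":0,"y":0.046,"z":0,"yaw":0},{"hand":-1,"x":0,"y":0.046,"z":0,"yaw":0},{"hand":-1,"x":0,"y":0.046,"z":0,"yaw":0},{"hand":-1,"x":0,"y":0.046,"z":0,"yaw":0},{"hand":-1,"x":0,"y":0.046,"z":0,"yaw":0},{"hand":-1,"x":0.001,"y":0.043,"z":0,"yaw":0},{"hand":-1,"x":0,"y":0,"z":0,"yaw":0.149}])

```text
clock: 20.3
eef_pos: [561.6, 71.2, 113.9]
eef_rot: [3.141, 0.0, 2.983]
wrist_force: [0.6, 0.2, -1.2]
finger_gap: 45.7
finger_force: 20.0
```

Call:
arm_command(targets=[{"hand":-1,"x":0,"y":0,"z":0,"yaw":0.149},{"hand":-1,"x":0,"y":0,"z":0,"yaw":0.149},{"hand":-1,"x":0,"y":0,"z":0,"yaw":0.149},{"hand":-1,"x":0,"y":0,"z":0,"yaw":0.149},{"hand":-1,"x":0,"y":0,"z":0,"yaw":0.149},{"hand":-1,"x":0,"y":0,"z":0,"yaw":0.149},{"hand":-1,"x":0,"y":0,"z":0,"yaw":0.149},{"hand":-1,"x":0,"y":0,"z":0,"yaw":0.149},{"hand":-1,"x":0,"y":0,"z":0,"yaw":0.149},{"hand":-1,"x":0,"y":0,"z":0,"yaw":0}])

```text
clock: 21.3
eef_pos: [562.0, 66.7, 113.7]
eef_rot: [3.141, -0.0, 1.636]
wrist_force: [0.5, -0.1, -0.8]
finger_gap: 45.7
finger_force: 20.0
```

Run:
```python
from h import *
to(*j2w(-28,64),38,JA+np.pi/2); print(manip.read_state()['finger_gap'])
```

```text
t 21.3 pos [562.   66.7 113.7] psi 1.636 jig [-28.7  66.2]
SHIFT x -2.2 y 0.7 z 75.7 yaw -0.000 q6 -0.01 F [ 0.5 -0.1 -0.8]
45.72174519902377
```

Call:
arm_command(targets=[{"hand":-1,"x":-0.001,"y":0,"z":0.03,"yaw":0},{"hand":-1,"x":0,"y":0,"z":0.025,"yaw":0},{"hand":-1,"x":0,"y":0,"z":0.014,"yaw":0},{"hand":-1,"x":0,"y":0,"z":0.007,"yaw":0},{"hand":-1,"x":0,"y":0,"z":0,"yaw":0},{"hand":-1,"x":0,"y":0,"z":0,"yaw":0}])

```text
clock: 21.9
eef_pos: [562.6, 65.8, 38.3]
eef_rot: [3.14, 0.0, 1.64]
wrist_force: [-0.2, -0.2, -0.9]
finger_gap: 45.8
finger_force: 20.0
```

Call:
arm_command(targets=[{"hand":-1,"x":0,"y":0.003,"z":0,"yaw":0},{"hand":-1,"x":0,"y":0.002,"z":0,"yaw":0},{"hand":-1,"x":0,"y":0,"z":0,"yaw":0},{"hand":-1,"x":0,"y":0,"z":0,"yaw":0}])

```text
clock: 22.3
eef_pos: [566.7, 66.1, 37.6]
eef_rot: [-3.141, -0.0, 1.639]
wrist_force: [-5.1, 0.3, 1.5]
finger_gap: 45.8
finger_force: 20.0
```

Call:
arm_command(targets=[{"hand":-1,"x":-0.004,"y":-0.0005,"z":0,"yaw":0},{"hand":-1,"x":-0.003,"y":0,"z":0,"yaw":0},{"hand":-1,"x":-0.003,"y":0,"z":0,"yaw":0},{"hand":-1,"x":-0.001,"y":0,"z":0,"yaw":0},{"hand":-1,"x":0,"y":0,"z":0,"yaw":0},{"hand":-1,"x":0,"y":0,"z":0,"yaw":0}])

```text
clock: 22.9
eef_pos: [567.3, 54.9, 37.5]
eef_rot: [3.141, 0.0, 1.639]
wrist_force: [-1.1, -0.7, -1.2]
finger_gap: 45.7
finger_force: 20.0
```

Call:
arm_command(targets=[{"hand":-1,"x":-0.0015,"y":0,"z":0,"yaw":0},{"hand":-1,"x":-0.0005,"y":0,"z":0,"yaw":0},{"hand":-1,"x":0,"y":0,"z":0,"yaw":0}])

```text
clock: 23.2
eef_pos: [567.4, 54.1, 37.6]
eef_rot: [3.141, -0.002, 1.639]
wrist_force: [-2.4, 7.5, 0.3]
finger_gap: 45.6
finger_force: 20.0
```

Call:
arm_command(targets=[{"hand":-1,"x":0,"y":0.001,"z":0,"yaw":0},{"hand":-1,"x":0.0007,"y":-0.0005,"z":0,"yaw":0},{"hand":0.5,"x":0,"y":0,"z":0,"yaw":0},{"hand":0.5,"x":0,"y":0,"z":0,"yaw":0},{"hand":0.5,"x":0,"y":0,"z":0,"yaw":0},{"hand":0.5,"x":0,"y":0,"z":0,"yaw":0},{"hand":0.5,"x":0,"y":0,"z":-0.02,"yaw":0},{"hand":0.5,"x":0,"y":0,"z":-0.045,"yaw":0},{"hand":0.5,"x":0,"y":0,"z":-0.035,"yaw":0},{"hand":0.5,"x":0,"y":0,"z":0,"yaw":0}])

```text
clock: 24.2
eef_pos: [570.0, 53.9, 142.5]
eef_rot: [3.133, 0.0, 1.639]
wrist_force: [-0.2, 0.5, -0.9]
finger_gap: 70.6
finger_force: 0.0
```

Run:
```python
from h import *
to(478.7,-230.8,140,np.radians(183.5))
im=snap('top','t7.png').astype(int); o=cv2.cvtColor(cv2.imread('pics/t2.png'),cv2.COLOR_BGR2RGB).astype(int)
print('diff blockC',np.abs(im-o)[218:246,325:360].mean(),'straightedge',np.abs(im-o)[158:242,288:312].mean())
im=snap('side','s7.png').astype(int); o=cv2.cvtColor(cv2.imread('pics/s6.png'),cv2.COLOR_BGR2RGB).astype(int)
print('diff side C',np.abs(im-o)[168:200,290:312].mean(),'SE',np.abs(im-o)[180:208,232:295].mean())
```

```text
t 24.2 pos [570.   53.9 142.5] psi 1.639 jig [-21.6  52.8]
SHIFT x -277.8 y -110.4 z 2.5 yaw -1.564 q6 -0.04 F [-0.2  0.5 -0.9]
diff blockC 8.501020408163265 straightedge 11.55869708994709
diff side C 1.4270833333333333 SE 13.815948601662887
```

Call:
arm_command(targets=[{"hand":0.6,"x":-0.0397,"y":-0.0158,"z":0,"yaw":0},{"hand":0.6,"x":-0.0397,"y":-0.0158,"z":0,"yaw":0},{"hand":0.6,"x":-0.0397,"y":-0.0158,"z":0,"yaw":0},{"hand":0.6,"x":-0.0397,"y":-0.0158,"z":0,"yaw":0},{"hand":0.6,"x":-0.0397,"y":-0.0158,"z":0,"yaw":0},{"hand":0.6,"x":-0.0397,"y":-0.0158,"z":0,"yaw":0},{"hand":0.6,"x":-0.0397,"y":-0.0158,"z":0,"yaw":0},{"hand":0.6,"x":0,"y":0,"z":0,"yaw":-0.149},{"hand":0.6,"x":0,"y":0,"z":0,"yaw":-0.149},{"hand":0.6,"x":0,"y":0,"z":0,"yaw":-0.149}])

```text
clock: 25.3
eef_pos: [475.6, -231.1, 135.8]
eef_rot: [-3.14, -0.002, 2.091]
wrist_force: [0.9, 0.2, -0.5]
finger_gap: 75.1
finger_force: 0.0
```

Call:
arm_command(targets=[{"hand":0.6,"x":0,"y":0,"z":0,"yaw":-0.149},{"hand":0.6,"x":0,"y":0,"z":0,"yaw":-0.149},{"hand":0.6,"x":0,"y":0,"z":0,"yaw":-0.149},{"hand":0.6,"x":0,"y":0,"z":0,"yaw":-0.149},{"hand":0.6,"x":0,"y":0,"z":0,"yaw":-0.149},{"hand":0.6,"x":0,"y":0,"z":0,"yaw":-0.149},{"hand":0.6,"x":0,"y":0,"z":0,"yaw":-0.149},{"hand":0.6,"x":0,"y":0,"z":0,"yaw":-0.074},{"hand":0.6,"x":0,"y":0,"z":0,"yaw":0},{"hand":0.6,"x":0,"y":0,"z":0,"yaw":0}])

```text
clock: 26.3
eef_pos: [476.1, -230.8, 136.5]
eef_rot: [3.141, -0.001, -3.083]
wrist_force: [-0.9, -0.2, 0.2]
finger_gap: 75.2
finger_force: 0.0
```

Run:
```python
from h import *
to(478.7,-230.8,22,np.radians(183.5))
im=snap('top','t8.png');s=snap('side','s8.png')
a=cv2.resize(im[150:250,140:260],(400,334),interpolation=cv2.INTER_CUBIC)
cv2.imwrite('pics/c8.png',np.hstack([a,cv2.resize(s[120:220,200:320],(400,334),interpolation=cv2.INTER_CUBIC)])[:,:,::-1])
```

```text
t 26.3 pos [ 476.1 -230.8  136.5] psi -3.083 jig [-133.9 -225.1]
SHIFT x -2.6 y -0.2 z 114.5 yaw -0.002 q6 -2.15 F [-0.9 -0.2  0.2]
```

View pics/c8.png

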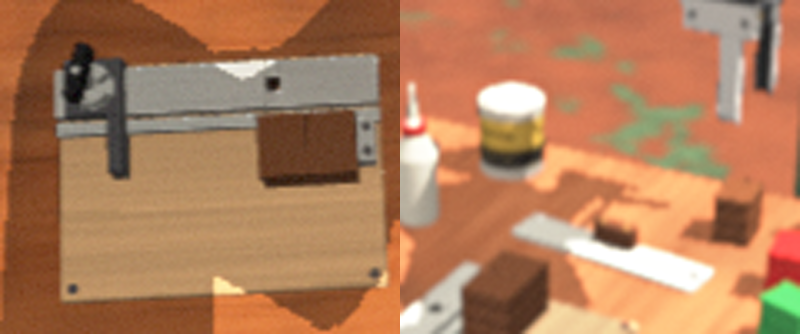

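Call:
arm_command(targets=[{"hand":0.6,"x":-0.0025,"y":0,"z":0.04,"yaw":0},{"hand":0.6,"x":0,"y":0,"z":0.04,"yaw":0},{"hand":0.6,"x":0,"y":0,"z":0.033,"yaw":0},{"hand":0.6,"x":0,"y":0,"z":0,"yaw":0},{"hand":-1,"x":0,"y":0,"z":0,"yaw":0},{"hand":-1,"x":0,"y":0,"z":0,"yaw":0},{"hand":-1,"x":0,"y":0,"z":0,"yaw":0},{"hand":-1,"x":0,"y":0,"z":0,"yaw":0},{"hand":-1,"x":0,"y":0,"z":0,"yaw":0}])

```text
clock: 27.3
eef_pos: [479.4, -231.1, 25.7]
eef_rot: [-3.141, 0.002, -3.08]
wrist_force: [-2.0, 2.1, 7.4]
finger_gap: 46.4
finger_force: 19.6
```

Run:
```python
from h import *
to(*j2w(-28,102),110,JA+np.pi/2)
```

```text
t 27.3 pos [ 479.4 -231.1   25.7] psi -3.08 jig [-130.6 -225.7]
SHIFT x -101.2 y 328.1 z -84.3 yaw 1.566 q6 -2.15 F [-2.   2.1  7.4]
```

Call:
arm_command(targets=[{"hand":-1,"x":0,"y":0,"z":-0.042,"yaw":0},{"hand":-1,"x":0,"y":0,"z":-0.045,"yaw":0},{"hand":-1,"x":-0.0127,"y":0.041,"z":0,"yaw":0},{"hand":-1,"x":-0.0127,"y":0.041,"z":0,"yaw":0},{"hand":-1,"x":-0.0127,"y":0.041,"z":0,"yaw":0},{"hand":-1,"x":-0.0127,"y":0.041,"z":0,"yaw":0},{"hand":-1,"x":-0.0127,"y":0.041,"z":0,"yaw":0},{"hand":-1,"x":-0.0127,"y":0.041,"z":0,"yaw":0},{"hand":-1,"x":-0.0127,"y":0.041,"z":0,"yaw":0},{"hand":-1,"x":-0.0127,"y":0.041,"z":0,"yaw":0}])

```text
clock: 28.3
eef_pos: [560.4, 104.6, 112.0]
eef_rot: [3.142, 0.001, -3.08]
wrist_force: [0.5, -0.8, -0.4]
finger_gap: 46.4
finger_force: 19.6
```

Call:
arm_command(targets=[{"hand":-1,"x":0,"y":0,"z":0,"yaw":0.149},{"hand":-1,"x":0,"y":0,"z":0,"yaw":0.149},{"hand":-1,"x":0,"y":0,"z":0,"yaw":0.149},{"hand":-1,"x":0,"y":0,"z":0,"yaw":0.149},{"hand":-1,"x":0,"y":0,"z":0,"yaw":0.149},{"hand":-1,"x":0,"y":0,"z":0,"yaw":0.149},{"hand":-1,"x":0,"y":0,"z":0,"yaw":0.149},{"hand":-1,"x":0,"y":0,"z":0,"yaw":0.149},{"hand":-1,"x":0,"y":0,"z":0,"yaw":0.149},{"hand":-1,"x":0,"y":0,"z":0,"yaw":0.149}])

```text
clock: 29.3
eef_pos: [560.2, 102.8, 111.8]
eef_rot: [3.141, -0.0, 1.707]
wrist_force: [0.2, 0.1, -0.8]
finger_gap: 46.5
finger_force: 19.6
```

Call:
arm_command(targets=[{"hand":-1,"x":0,"y":0,"z":0,"yaw":0.076},{"hand":-1,"x":0,"y":0,"z":0,"yaw":0},{"hand":-1,"x":0,"y":0,"z":0,"yaw":0}])

```text
clock: 29.6
eef_pos: [560.2, 102.8, 111.7]
eef_rot: [3.141, -0.0, 1.639]
wrist_force: [0.5, -0.3, -1.4]
finger_gap: 46.8
finger_force: 19.6
```

Run:
```python
from h import *
to(*j2w(-28,100),39,JA+np.pi/2); print(manip.read_state()['finger_gap'])
```

```text
t 29.6 pos [560.2 102.8 111.7] psi 1.639 jig [-28.1 102.3]
SHIFT x -2.3 y 0.1 z 72.7 yaw 0.003 q6 0.05 F [ 0.5 -0.3 -1.4]
46.76000723034552
```

Call:
arm_command(targets=[{"hand":-1,"x":-0.001,"y":0,"z":0.03,"yaw":0},{"hand":-1,"x":0,"y":0,"z":0.025,"yaw":0},{"hand":-1,"x":0,"y":0,"z":0.012,"yaw":0},{"hand":-1,"x":0,"y":0,"z":0.006,"yaw":0},{"hand":-1,"x":0,"y":0,"z":0,"yaw":0},{"hand":-1,"x":0,"y":0.003,"z":0,"yaw":0},{"hand":-1,"x":0,"y":0.0015,"z":0,"yaw":0},{"hand":-1,"x":0,"y":0,"z":0,"yaw":0},{"hand":-1,"x":0,"y":0,"z":0,"yaw":0}])

```text
clock: 30.5
eef_pos: [564.1, 102.2, 39.1]
eef_rot: [-3.139, -0.0, 1.637]
wrist_force: [-7.4, 0.1, 2.7]
finger_gap: 46.3
finger_force: 19.6
```

Call:
arm_command(targets=[{"hand":-1,"x":-0.004,"y":-0.0005,"z":-0.0003,"yaw":0},{"hand":-1,"x":-0.003,"y":0,"z":0,"yaw":0},{"hand":-1,"x":-0.003,"y":0,"z":0,"yaw":0},{"hand":-1,"x":-0.001,"y":0,"z":0,"yaw":0},{"hand":-1,"x":0,"y":0,"z":0,"yaw":0},{"hand":-1,"x":0,"y":0,"z":0,"yaw":0}])

```text
clock: 31.1
eef_pos: [564.6, 91.3, 39.2]
eef_rot: [-3.14, -0.0, 1.637]
wrist_force: [-5.0, 2.2, -0.3]
finger_gap: 46.1
finger_force: 19.6
```

Call:
arm_command(targets=[{"hand":-1,"x":-0.001,"y":0,"z":0,"yaw":0},{"hand":-1,"x":0,"y":0,"z":0,"yaw":0},{"hand":-1,"x":0,"y":0,"z":0,"yaw":0}])

```text
clock: 31.4
eef_pos: [564.6, 90.4, 39.2]
eef_rot: [-3.14, -0.0, 1.637]
wrist_force: [-5.8, 1.1, -0.7]
finger_gap: 46.4
finger_force: 19.6
```

Call:
arm_command(targets=[{"hand":-1,"x":-0.0015,"y":0,"z":0,"yaw":0},{"hand":-1,"x":0,"y":0,"z":0,"yaw":0},{"hand":-1,"x":0,"y":0,"z":0,"yaw":0}])

```text
clock: 31.7
eef_pos: [564.9, 89.4, 39.4]
eef_rot: [-3.141, -0.001, 1.637]
wrist_force: [-4.5, 5.1, -0.8]
finger_gap: 45.8
finger_force: 19.7
```

Call:
arm_command(targets=[{"hand":-1,"x":-0.001,"y":0,"z":0,"yaw":0},{"hand":-1,"x":0,"y":0,"z":0,"yaw":0},{"hand":-1,"x":0,"y":0,"z":0,"yaw":0}])

```text
clock: 32.0
eef_pos: [565.2, 88.7, 39.5]
eef_rot: [-3.141, -0.002, 1.637]
wrist_force: [-4.1, 6.5, -0.6]
finger_gap: 45.9
finger_force: 19.8
```

Call:
arm_command(targets=[{"hand":-1,"x":-0.001,"y":0,"z":0,"yaw":0},{"hand":-1,"x":0,"y":0,"z":0,"yaw":0},{"hand":-1,"x":0,"y":0,"z":0,"yaw":0}])

```text
clock: 32.3
eef_pos: [565.5, 87.8, 39.6]
eef_rot: [3.141, -0.002, 1.637]
wrist_force: [-2.7, 8.7, -0.6]
finger_gap: 46.0
finger_force: 20.0
```

Call:
arm_command(targets=[{"hand":-1,"x":0.001,"y":0,"z":0,"yaw":0},{"hand":0.5,"x":0,"y":0,"z":0,"yaw":0},{"hand":0.5,"x":0,"y":0,"z":0,"yaw":0},{"hand":0.5,"x":0,"y":0,"z":0,"yaw":0},{"hand":0.5,"x":0,"y":0,"z":0,"yaw":0},{"hand":0.5,"x":0,"y":0,"z":-0.02,"yaw":0},{"hand":0.5,"x":0,"y":0,"z":-0.045,"yaw":0},{"hand":0.5,"x":0,"y":0,"z":-0.045,"yaw":0},{"hand":0.5,"x":0,"y":0,"z":-0.03,"yaw":0},{"hand":0.5,"x":0,"y":0,"z":0,"yaw":0}])

```text
clock: 33.3
eef_pos: [566.9, 87.7, 183.5]
eef_rot: [3.134, -0.0, 1.637]
wrist_force: [0.5, 0.1, -0.0]
finger_gap: 70.3
finger_force: 0.0
```

Run:
```python
from h import *
to(555,-141,150,np.pi)
im=snap('top','t9.png');s=snap('side','s9.png')
a=cv2.resize(im[150:250,225:325],(400,400),interpolation=cv2.INTER_CUBIC)
cv2.imwrite('pics/c9.png',np.hstack([a,cv2.resize(s[170:250,170:250],(400,400),interpolation=cv2.INTER_CUBIC)])[:,:,::-1])
```

```text
t 33.3 pos [566.9  87.7 183.5] psi 1.637 jig [-22.4  86.7]
SHIFT x -227.4 y -27.0 z 33.5 yaw -1.505 q6 0.02 F [ 0.5  0.1 -0. ]
```

View pics/c9.png

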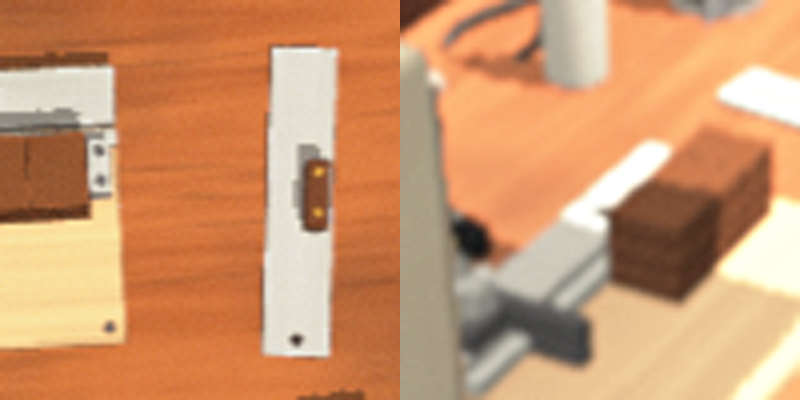

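Run:
```python
from h import *
to(612.2,198.8,73,2.928)
im=cv2.cvtColor(cv2.imread('pics/t9.png'),cv2.COLOR_BGR2RGB)
f=lambda l,z:ray('top',np.array(l)/4+[225,150]-.375,z)[:,:2]
q=f([(271,48),(338,48),(330,355),(263,353)],6);e=np.roll(q,-1,0)-q
print(q.round(1),q.mean(0),np.linalg.norm(e,axis=1).round(1),np.degrees(np.arctan2(e[:,1],e[:,0])).round(1))
print('grip',f([(308,160),(330,160),(325,230),(303,230)],30).round(1),f([(316,195)],30))
```

```text
t 33.4 pos [565.3  87.5 178.8] psi 1.637 jig [-24.1  86.7]
SHIFT x 108.0 y 54.2 z 105.8 yaw -1.291 q6 0.02 F [-0.4  0.6 -0.3]
[[ 661.8 -115.4]
 [ 662.1 -158.8]
 [ 463.5 -150.7]
 [ 464.3 -108.8]] [ 562.91489828 -133.41894779] [ 43.4 198.8  41.8 197.5] [-89.5 177.7  88.8  -1.9]
grip [[ 582.8 -135.9]
 [ 582.9 -149.6]
 [ 538.6 -145.9]
 [ 538.5 -132.3]] [[ 560.58574448 -140.59699486]]
```

Call:
arm_command(targets=[{"hand":-0.3,"x":0.036,"y":0.018,"z":0,"yaw":0},{"hand":-0.3,"x":0.036,"y":0.018,"z":0,"yaw":0},{"hand":-0.3,"x":0.036,"y":0.018,"z":0,"yaw":0},{"hand":-0.3,"x":0,"y":0,"z":0,"yaw":-0.1434},{"hand":-0.3,"x":0,"y":0,"z":0,"yaw":-0.1434},{"hand":-0.3,"x":0,"y":0,"z":0,"yaw":-0.1434},{"hand":-0.3,"x":0,"y":0,"z":0,"yaw":-0.1434},{"hand":-0.3,"x":0,"y":0,"z":0,"yaw":-0.1434},{"hand":-0.3,"x":0,"y":0,"z":0,"yaw":-0.1434},{"hand":-0.3,"x":0,"y":0,"z":0,"yaw":-0.1434}])

```text
clock: 34.4
eef_pos: [611.5, 198.7, 176.6]
eef_rot: [-3.139, -0.002, 2.646]
wrist_force: [0.3, 0.3, -1.1]
finger_gap: 33.1
finger_force: 0.0
```

Call:
arm_command(targets=[{"hand":-0.3,"x":0,"y":0,"z":0,"yaw":-0.1434},{"hand":-0.3,"x":0,"y":0,"z":0,"yaw":-0.1434},{"hand":-0.3,"x":0,"y":0,"z":0,"yaw":0},{"hand":-0.3,"x":0,"y":0,"z":0,"yaw":0}])

```text
clock: 34.8
eef_pos: [611.7, 198.8, 177.5]
eef_rot: [-3.141, -0.002, 2.923]
wrist_force: [0.7, 0.3, 0.0]
finger_gap: 32.9
finger_force: 0.0
```

Run:
```python
from h import *
to(612.2,198.8,73,2.928)
```

```text
t 34.8 pos [611.7 198.8 177.5] psi 2.923 jig [ 29.5 194.7]
SHIFT x -0.5 y 0.1 z 104.5 yaw -0.005 q6 -1.09 F [0.7 0.3 0. ]
```

Call:
arm_command(targets=[{"hand":-0.3,"x":0,"y":0,"z":0.04,"yaw":-0.005},{"hand":-0.3,"x":0,"y":0,"z":0.04,"yaw":0},{"hand":-0.3,"x":0,"y":0,"z":0.022,"yaw":0},{"hand":-0.3,"x":0,"y":0,"z":0,"yaw":0},{"hand":-1,"x":0,"y":0,"z":0,"yaw":0},{"hand":-1,"x":0,"y":0,"z":0,"yaw":0},{"hand":-1,"x":0,"y":0,"z":0,"yaw":0},{"hand":-1,"x":0,"y":0,"z":0,"yaw":0},{"hand":-1,"x":0,"y":0,"z":0,"yaw":0}], newtons=12)

```text
clock: 35.7
eef_pos: [612.7, 199.0, 78.3]
eef_rot: [3.141, 0.002, 2.932]
wrist_force: [-1.0, -0.7, 7.0]
finger_gap: 11.8
finger_force: 12.0
```

Call:
arm_command(targets=[{"hand":-1,"x":0,"y":0,"z":-0.002,"yaw":0},{"hand":-1,"x":-0.0032,"y":-0.0111,"z":0,"yaw":0},{"hand":-1,"x":-0.0032,"y":-0.0111,"z":0,"yaw":0},{"hand":-1,"x":-0.0032,"y":-0.0111,"z":0,"yaw":0},{"hand":-1,"x":-0.0032,"y":-0.0111,"z":0,"yaw":0},{"hand":-1,"x":-0.0032,"y":-0.0111,"z":0,"yaw":0},{"hand":-1,"x":0,"y":0,"z":0,"yaw":0},{"hand":-1,"x":0,"y":0,"z":0,"yaw":0},{"hand":-1,"x":0,"y":0,"z":0,"yaw":0}])

```text
clock: 36.6
eef_pos: [616.0, 141.3, 78.6]
eef_rot: [-3.141, -0.0, 2.932]
wrist_force: [0.4, -1.4, -5.1]
finger_gap: 11.8
finger_force: 12.0
```

Call:
arm_command(targets=[{"hand":-1,"x":-0.0008,"y":-0.0029,"z":0.0008,"yaw":0},{"hand":-1,"x":-0.0006,"y":-0.0019,"z":0,"yaw":0},{"hand":-1,"x":0,"y":0,"z":0,"yaw":0},{"hand":-1,"x":0,"y":0,"z":0,"yaw":0}])

```text
clock: 37.0
eef_pos: [616.5, 136.5, 78.4]
eef_rot: [3.141, 0.0, 2.933]
wrist_force: [-4.3, 1.7, 3.0]
finger_gap: 11.5
finger_force: 12.0
```

Call:
arm_command(targets=[{"hand":-1,"x":-0.0006,"y":-0.0019,"z":0,"yaw":0},{"hand":-1,"x":0,"y":0,"z":0,"yaw":0},{"hand":-1,"x":0,"y":0,"z":0,"yaw":0}])

```text
clock: 37.3
eef_pos: [616.7, 134.3, 78.3]
eef_rot: [3.142, -0.0, 2.932]
wrist_force: [-4.5, 0.8, 4.3]
finger_gap: 12.3
finger_force: 12.0
```

Call:
arm_command(targets=[{"hand":-1,"x":-0.0004,"y":-0.0014,"z":0,"yaw":0},{"hand":-1,"x":0,"y":0,"z":0,"yaw":0},{"hand":-1,"x":0,"y":0,"z":0,"yaw":0}])

```text
clock: 37.6
eef_pos: [617.0, 133.1, 78.3]
eef_rot: [3.141, 0.001, 2.932]
wrist_force: [-3.4, 2.7, 5.0]
finger_gap: 11.8
finger_force: 12.0
```

Call:
arm_command(targets=[{"hand":-1,"x":-0.0004,"y":-0.0014,"z":0,"yaw":0},{"hand":-1,"x":0,"y":0,"z":0,"yaw":0},{"hand":-1,"x":0,"y":0,"z":0,"yaw":0}])

```text
clock: 37.9
eef_pos: [617.1, 132.7, 78.3]
eef_rot: [3.14, 0.001, 2.933]
wrist_force: [-2.2, 9.5, 5.0]
finger_gap: 12.2
finger_force: 12.0
```

Call:
arm_command(targets=[{"hand":-1,"x":0.0002,"y":0.0007,"z":-0.001,"yaw":0},{"hand":-0.3,"x":0,"y":0,"z":0,"yaw":0},{"hand":-0.3,"x":0,"y":0,"z":0,"yaw":0},{"hand":-0.3,"x":0,"y":0,"z":0,"yaw":0},{"hand":-0.3,"x":0,"y":0,"z":-0.02,"yaw":0},{"hand":-0.3,"x":0,"y":0,"z":-0.045,"yaw":0},{"hand":-0.3,"x":0,"y":0,"z":-0.045,"yaw":0},{"hand":-0.3,"x":0,"y":0,"z":0,"yaw":0}])

```text
clock: 38.7
eef_pos: [619.1, 132.2, 195.8]
eef_rot: [3.138, 0.01, 2.932]
wrist_force: [0.3, -0.2, -0.4]
finger_gap: 33.1
finger_force: 0.0
```

Run:
```python
from h import *
to(562,-141.5,150,np.radians(177.9))
```

```text
t 38.7 pos [619.1 132.2 195.8] psi 2.932 jig [ 32.5 127.8]
SHIFT x -1.0 y -279.6 z 45.8 yaw -0.173 q6 -1.21 F [ 0.3 -0.2 -0.4]
```

Call:
arm_command(targets=[{"hand":-0.2,"x":0,"y":-0.0466,"z":0,"yaw":0},{"hand":-0.2,"x":0,"y":-0.0466,"z":0,"yaw":0},{"hand":-0.2,"x":0,"y":-0.0466,"z":0,"yaw":0},{"hand":-0.2,"x":0,"y":-0.0466,"z":0,"yaw":0},{"hand":-0.2,"x":0,"y":-0.0466,"z":0,"yaw":0},{"hand":-0.2,"x":0,"y":-0.0466,"z":0,"yaw":0},{"hand":-0.2,"x":0,"y":0,"z":0.03,"yaw":-0.087},{"hand":-0.2,"x":0,"y":0,"z":0.02,"yaw":-0.087},{"hand":-0.2,"x":0,"y":0,"z":0,"yaw":0},{"hand":-0.2,"x":0,"y":0,"z":0,"yaw":0}])

```text
clock: 39.7
eef_pos: [559.0, -141.4, 139.4]
eef_rot: [-3.141, 0.0, 3.104]
wrist_force: [0.4, -0.1, 0.5]
finger_gap: 37.8
finger_force: 0.0
```

Run:
```python
from h import *
to(562,-141.5,8,np.radians(177.9))
s=snap('side','s10.png');im=snap('top','t10.png')
a=cv2.resize(im[160:240,170:270],(400,320),interpolation=cv2.INTER_CUBIC)
cv2.imwrite('pics/c10.png',np.hstack([a,cv2.resize(s[120:220,170:295],(400,320),interpolation=cv2.INTER_CUBIC)])[:,:,::-1])
```

```text
t 39.7 pos [ 559.  -141.4  139.4] psi 3.104 jig [ -45.4 -141.3]
SHIFT x -3.0 y 0.0 z 131.4 yaw -0.001 q6 -1.84 F [ 0.4 -0.1  0.5]
```

View pics/c10.png

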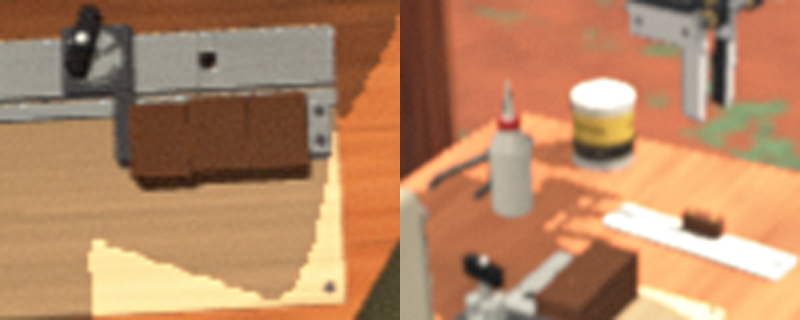

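Call:
arm_command(targets=[{"hand":-0.2,"x":-0.003,"y":0,"z":0.045,"yaw":0},{"hand":-0.2,"x":0,"y":0,"z":0.045,"yaw":0},{"hand":-0.2,"x":0,"y":0,"z":0.027,"yaw":0},{"hand":-0.2,"x":0,"y":0,"z":0.008,"yaw":0},{"hand":-0.2,"x":0,"y":0,"z":0,"yaw":0},{"hand":-0.2,"x":0,"y":0,"z":0,"yaw":0}])

```text
clock: 40.4
eef_pos: [563.0, -141.7, 16.0]
eef_rot: [-3.141, 0.003, 3.106]
wrist_force: [0.4, -1.3, 0.8]
finger_gap: 37.8
finger_force: 0.0
```

Call:
arm_command(targets=[{"hand":-0.2,"x":0,"y":0,"z":0.005,"yaw":0},{"hand":-0.2,"x":0,"y":0,"z":0,"yaw":0},{"hand":-0.2,"x":0,"y":0,"z":0,"yaw":0},{"hand":-1,"x":0,"y":0,"z":0,"yaw":0},{"hand":-1,"x":0,"y":0,"z":0,"yaw":0},{"hand":-1,"x":0,"y":0,"z":0,"yaw":0},{"hand":-1,"x":0,"y":0,"z":0,"yaw":0},{"hand":-1,"x":0,"y":0,"z":0,"yaw":0}], newtons=30)

```text
clock: 41.2
eef_pos: [561.9, -141.5, 9.1]
eef_rot: [-3.141, 0.0, 3.106]
wrist_force: [-0.4, -1.1, 1.5]
finger_gap: 15.7
finger_force: 30.0
```

Run:
```python
from h import *
to(*j2w(-92,72),110,JA+np.pi/2)
```

```text
t 41.2 pos [ 561.9 -141.5    9.1] psi 3.106 jig [ -42.5 -141.7]
SHIFT x 70.7 y 207.6 z -100.9 yaw 1.470 q6 -1.85 F [-0.4 -1.1  1.5]
```

Call:
arm_command(targets=[{"hand":-1,"x":0,"y":0,"z":-0.02,"yaw":0},{"hand":-1,"x":0,"y":0,"z":-0.04,"yaw":0},{"hand":-1,"x":0,"y":0,"z":-0.04,"yaw":0},{"hand":-1,"x":0.0141,"y":0.0415,"z":0,"yaw":0},{"hand":-1,"x":0.0141,"y":0.0415,"z":0,"yaw":0},{"hand":-1,"x":0.0141,"y":0.0415,"z":0,"yaw":0},{"hand":-1,"x":0.0141,"y":0.0415,"z":0,"yaw":0},{"hand":-1,"x":0.0141,"y":0.0415,"z":0,"yaw":0},{"hand":-1,"x":0,"y":0,"z":0,"yaw":0}])

```text
clock: 42.1
eef_pos: [497.0, 72.2, 108.8]
eef_rot: [3.141, -0.001, 3.111]
wrist_force: [0.2, -0.0, -2.1]
finger_gap: 15.7
finger_force: 30.0
```

Call:
arm_command(targets=[{"hand":-1,"x":0,"y":0,"z":0,"yaw":0.147},{"hand":-1,"x":0,"y":0,"z":0,"yaw":0.147},{"hand":-1,"x":0,"y":0,"z":0,"yaw":0.147},{"hand":-1,"x":0,"y":0,"z":0,"yaw":0.147},{"hand":-1,"x":0,"y":0,"z":0,"yaw":0.147},{"hand":-1,"x":0,"y":0,"z":0,"yaw":0.147},{"hand":-1,"x":0,"y":0,"z":0,"yaw":0.147},{"hand":-1,"x":0,"y":0,"z":0,"yaw":0.147},{"hand":-1,"x":0,"y":0,"z":0,"yaw":0.147},{"hand":-1,"x":0,"y":0,"z":0,"yaw":0.147}])

```text
clock: 43.1
eef_pos: [498.6, 67.9, 108.7]
eef_rot: [-3.141, 0.0, 1.63]
wrist_force: [0.0, 0.4, -2.3]
finger_gap: 15.5
finger_force: 30.0
```

Run:
```python
from h import *
to(*j2w(-90,72),30,JA+np.pi/2)
s=snap('side','s11.png');im=snap('top','t11.png')
a=cv2.resize(im[150:250,140:270],(416,320),interpolation=cv2.INTER_CUBIC)
cv2.imwrite('pics/c11.png',np.hstack([a,cv2.resize(s[150:270,150:290],(373,320),interpolation=cv2.INTER_CUBIC)])[:,:,::-1])
```

```text
t 43.1 pos [498.6  67.9 108.7] psi 1.63 jig [-91.9  71.5]
SHIFT x 0.5 y 1.9 z 78.7 yaw -0.006 q6 0.00 F [ 0.   0.4 -2.3]
```

View pics/c11.png

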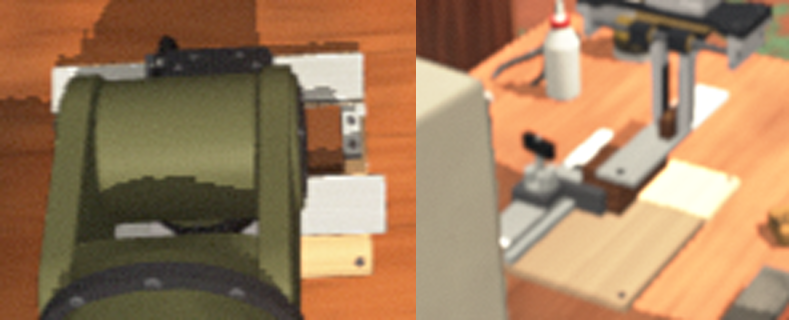

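Call:
arm_command(targets=[{"hand":-1,"x":0,"y":0,"z":0.03,"yaw":-0.006},{"hand":-1,"x":0,"y":0,"z":0.03,"yaw":0},{"hand":-1,"x":0,"y":0,"z":0.015,"yaw":0},{"hand":-1,"x":0,"y":0,"z":0.007,"yaw":0},{"hand":-1,"x":0,"y":0,"z":0,"yaw":0},{"hand":-1,"x":0,"y":0,"z":0,"yaw":0}])

```text
clock: 43.8
eef_pos: [499.1, 68.3, 27.7]
eef_rot: [3.141, -0.0, 1.644]
wrist_force: [0.0, 0.0, -2.9]
finger_gap: 15.5
finger_force: 30.0
```

Call:
arm_command(targets=[{"hand":-1,"x":0,"y":0,"z":0.003,"yaw":0},{"hand":-1,"x":0,"y":0,"z":0,"yaw":0},{"hand":-1,"x":0,"y":0,"z":0,"yaw":0}])

```text
clock: 44.1
eef_pos: [498.8, 68.4, 24.3]
eef_rot: [3.141, -0.0, 1.643]
wrist_force: [0.8, 0.7, -2.7]
finger_gap: 16.4
finger_force: 30.0
```

Call:
arm_command(targets=[{"hand":-1,"x":0,"y":0,"z":0.0025,"yaw":0.004},{"hand":-1,"x":0,"y":0,"z":0,"yaw":0},{"hand":-1,"x":0,"y":0,"z":0,"yaw":0}])

```text
clock: 44.4
eef_pos: [498.6, 68.4, 21.4]
eef_rot: [-3.141, -0.0, 1.638]
wrist_force: [-0.2, 0.3, -2.6]
finger_gap: 15.8
finger_force: 30.0
```

Call:
arm_command(targets=[{"hand":-1,"x":0,"y":0,"z":0.0007,"yaw":0},{"hand":-1,"x":0,"y":0.005,"z":0,"yaw":0},{"hand":-1,"x":0,"y":0.004,"z":0,"yaw":0},{"hand":-1,"x":0,"y":0.003,"z":0,"yaw":0},{"hand":-1,"x":0,"y":0,"z":0,"yaw":0},{"hand":-1,"x":0,"y":0,"z":0,"yaw":0}])

```text
clock: 45.0
eef_pos: [511.3, 69.2, 21.1]
eef_rot: [3.14, -0.0, 1.638]
wrist_force: [1.9, 0.7, 2.7]
finger_gap: 15.9
finger_force: 30.0
```

Call:
arm_command(targets=[{"hand":-1,"x":0,"y":0.0015,"z":-0.0004,"yaw":0},{"hand":-1,"x":0,"y":0.001,"z":0,"yaw":0},{"hand":-1,"x":0,"y":0,"z":0,"yaw":0},{"hand":-1,"x":0,"y":0,"z":0,"yaw":0}])

```text
clock: 45.4
eef_pos: [512.7, 69.3, 21.1]
eef_rot: [-3.141, 0.0, 1.638]
wrist_force: [-4.5, -0.8, 4.2]
finger_gap: 16.0
finger_force: 30.0
```

Call:
arm_command(targets=[{"hand":-1,"x":0,"y":0.0012,"z":-0.0003,"yaw":0},{"hand":-1,"x":0,"y":0,"z":0,"yaw":0},{"hand":-1,"x":0,"y":0,"z":0,"yaw":0}])

```text
clock: 45.7
eef_pos: [513.6, 69.5, 21.1]
eef_rot: [-3.14, -0.0, 1.638]
wrist_force: [-6.9, 0.0, 1.3]
finger_gap: 15.9
finger_force: 30.0
```

Call:
arm_command(targets=[{"hand":-1,"x":0,"y":0.0012,"z":0,"yaw":0},{"hand":-1,"x":0,"y":0,"z":0,"yaw":0},{"hand":-1,"x":0,"y":0,"z":0,"yaw":0}])

```text
clock: 46.0
eef_pos: [513.6, 69.5, 21.1]
eef_rot: [-3.137, -0.0, 1.638]
wrist_force: [-15.1, -0.6, 11.1]
finger_gap: 15.9
finger_force: 30.0
```

Call:
arm_command(targets=[{"hand":-1,"x":0,"y":-0.0012,"z":0,"yaw":0},{"hand":-1,"x":0,"y":0,"z":0,"yaw":0},{"hand":-0.48,"x":0,"y":0,"z":0,"yaw":0},{"hand":-0.48,"x":0,"y":0,"z":0,"yaw":0},{"hand":-0.48,"x":0,"y":0,"z":0,"yaw":0},{"hand":-0.48,"x":0,"y":0,"z":-0.015,"yaw":0},{"hand":-0.48,"x":0,"y":0,"z":-0.02,"yaw":0},{"hand":-0.48,"x":0,"y":0,"z":-0.045,"yaw":0},{"hand":-0.48,"x":0,"y":0,"z":-0.045,"yaw":0},{"hand":-0.48,"x":0,"y":0,"z":-0.045,"yaw":0}])

```text
clock: 47.0
eef_pos: [514.2, 69.4, 193.4]
eef_rot: [3.141, 0.0, 1.638]
wrist_force: [-0.1, 0.2, -0.1]
finger_gap: 24.2
finger_force: 0.0
```

Call:
arm_command(targets=[{"hand":-0.48,"x":-0.045,"y":0,"z":0,"yaw":0},{"hand":-0.48,"x":-0.045,"y":0,"z":0,"yaw":0},{"hand":-0.48,"x":-0.045,"y":0,"z":0,"yaw":0},{"hand":-0.48,"x":-0.045,"y":0,"z":0,"yaw":0},{"hand":-0.48,"x":-0.045,"y":0,"z":0,"yaw":0},{"hand":-0.48,"x":-0.045,"y":0,"z":0,"yaw":0},{"hand":-0.48,"x":-0.045,"y":0,"z":0,"yaw":0},{"hand":-0.48,"x":0,"y":0,"z":0,"yaw":0}])

```text
clock: 47.8
eef_pos: [535.2, -249.3, 191.0]
eef_rot: [-3.142, 0.001, 1.634]
wrist_force: [-0.3, 0.8, 0.1]
finger_gap: 24.5
finger_force: 0.0
```

Run:
```python
from h import *
to(*j2w(-90,72),30,JA+np.pi/2)
s=snap('side','s12.png');im=snap('top','t12.png')
cv2.imwrite('pics/c12.png',cv2.resize(im[155:235,150:265],(790,550),interpolation=cv2.INTER_CUBIC)[:,:,::-1])
```

```text
t 47.8 pos [ 535.2 -249.3  191. ] psi 1.634 jig [ -76.2 -247.5]
SHIFT x 319.4 y -14.5 z 161.0 yaw -0.002 q6 -0.56 F [-0.3  0.8  0.1]
```

View pics/c12.png

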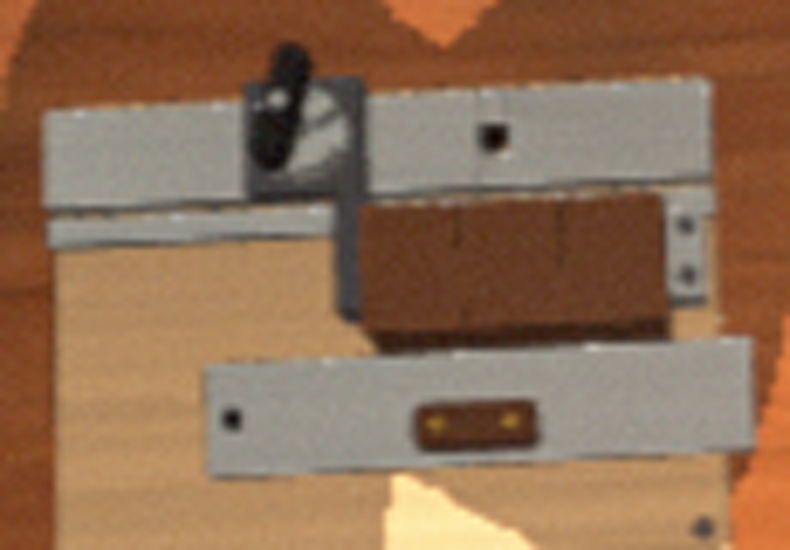

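```bash
python3 -c "
from h import *
print(manip.sign_off())"
```

```text
the job is handed in; nothing more can be done
None
```

The job is handed in at about 48 s, with no verdict returned: the plunger is parked up in its notch, the three heel blocks stand tight in a row against the fence and cheek, the stop is snug against the last block, and the straightedge lies along the front faces.

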